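# Clear the weights off a dried glue-up

### The arm

A 6-joint arm with a two-finger parallel gripper is mounted at the origin on the work surface. World frame = base frame: x ahead of the robot, y to its left, z up, the work surface at z = 0. Lengths are in m, angles in rad, forces in N, time in s.
With the tool pointing down it reaches from about 0.3 to 0.875 m from the base axis. Payload 6.4 kg.
Tool frame: the origin (TCP) lies midway between the tips of the shut fingers; the grasp point (between the pads) lies ctrl.grip_point_offset behind it (ctrl.grip_point_offset is the distance from the TCP to the grasp point, in m); z points along the fingers, y is the direction in which the jaws open and shut (so a half turn about z gives the same grasp; the last joint's range is limited). The gripper opens to 85 mm and grips with 20 to 120 N. Pads are 22 mm wide; open, the fingers measure 114 mm over their backs; the gripper's body (76 mm by 85 mm) begins 54 mm behind the grasp point. The pads swing forward as they close: fully open they stand 13 mm farther back than shut.
Start: joints at [0.942, 0.181, 1.607, -0, 1.354, -0.206], TCP at [0.236, 0.524, 0.231] pointing down, gripper open.
Joint ranges: [-2.99, 2.99], [-0.89, 2.07], [0.3, 2.58], [-1.14, 4.28], [0, 2.63], [-3.12, 3.12]. Speed limits (rad/s): [2.57, 2.57, 3.01, 3.14, 3.14, 3.14].

### API

Orientations are given as a unit quaternion [w, x, y, z].
In Python, from bench import ctrl, viewer gives the robot as it stands.
- The arm moves only by the shell command python3 -m handwheel 'ROWS' [OPENING]. ROWS is JSON, a list of rows, each an object with "travel": the shift along the tool's x, y, z as a fraction of full scale, a list of three; "dr": the turn, a rotation vector about the tool's x, y, z as a fraction of full scale, a list of three. A call has 1 to 20 rows; each row shifts and turns the pose as measured when the row begins, along the tool's axes as they then stand; what a row does not reach is not made up. Full scale, the value 1, is 150 mm for a shift and 30 degrees for a turn. A row lasts 1/12 s, in which the tool goes at most 41.7 mm and 7.16 degrees, less where a joint would pass 70% of its speed; a pose out of reach is approached as far as the arm can. A call with a number of a shift or a turn outside -1 to 1 is refused whole. A call with a gripper value outside its range is refused whole. OPENING is the opening, from -1 (shut) to 1 (fully open), set as the call begins (- or left out, the last holds). The fingers move at their own pace and stop on an object; the grip force is fixed at half the most. Time passes only in rows, so rows that do not move let the fingers close. It gives the time, the measured TCP pose, the force and the opening at its end, in the units of the state.
- ctrl.get_obs(): the state, without advancing time (a new reading comes with each control period).
- viewer.camera(name): name is "scene" or "side" or "wrist"; returns the picture (400x640x3 uint8, red, green, blue); there is no depth.
- viewer.get_calibration(name): a dict with "camera_matrix" (3x3 intrinsics, pixels), "k1" (the pictures are not rectified: a ray, as slopes to the right and down, at radius r is drawn at 1 + k1 r^2 times it, then the intrinsics apply), "R" (3x3) and "t" (3): a world point X has camera coordinates R X + t. Camera axes: x right, y down, z forward; pixel columns grow to the right and rows downward; lengths in m; the calibration is good to about 2 mm. A picture is of the moment at which its call begins: read the wrist's pose just before it. get_calibration takes no time and is no camera call; for the wrist camera it gives the pose at the moment of the call.
- ctrl.hand_in(): hands the job in, once; it reports no verdict.
The state is a dict: "time_s": time; "q": joint angles; "dq": joint speeds; "joint_efforts": joint torques, N m; "eef_pos": TCP position; "eef_rot": TCP orientation; "wrist_force": force on the tool from outside, world axes, zero at the start; "torque": the same for the moment, N m; "opening": opening from 0.0 (shut) to 1.0 (fully open).
Only numpy, scipy, OpenCV 4.12 (cv2) and the standard library are available. Lean on these libraries where they do the work, as an engineer would, in place of code of your own. Each camera call takes 0.05 s, during which the arm holds its last target. There are 200 camera calls.

### The job

The cardboard glue-up has dried, so take apart the pile of things that weighed it down, from the top, putting each one away and letting go of it before you lift the next: the glass jar upright in the round coaster, the tape roll flat down over the spindle, the sanding block flat on the upper half of the slanted rack, lengthways along it, so that it slides down to rest against the stop at the low end, and last the steel plate flat and lengthways between the end cheeks of its cradle. Keep the jar upright all the while, and do not knock over the glue bottle.

Things in the scene. Friction and masses are not known exactly. Their poses are not given: they have to be found in the camera images.
- jar_mid (a point): Small round closed glass jar with a black lid, 42 mm diameter, 50 mm tall, about 70 g; on top of the pile at the start, standing on the tape roll. The point is its centre, half-way up (25 mm over its underside); z is its upright axis.
- tape_mid (a point): Roll of plain tan masking tape lying flat under the jar: ring of 60 mm outer and 28 mm inner diameter, 24 mm high, about 60 g. The point is its centre, half-way up; z is the ring's axis.
- sander_mid (a point): Sanding block under the tape roll: beech block with a cork sole, 90 mm (its x) by 46 mm (its y) by 28 mm (its z, cork side down), about 90 g. The point is its centre, half-way up.
- steel_mid (a point): Steel plate used as a weight, lowest of the pile, lying on the cardboard glue-up (a fixed brown slab, 190 by 130 by 10 mm): 120 mm (its x) by 60 mm (its y) by 14 mm (its z), about 0.8 kg. The point is its centre, half-way up.
- coaster: Home of the jar: fixed round dark wooden coaster cup, outer diameter 74 mm, height 14 mm, inside diameter 66 mm, inner floor 4 mm over the table. Origin: centre of its underside, on the table.
- spindle: Home of the tape roll: fixed upright steel spindle on a dark wooden disc. Disc 84 mm diameter, 8 mm thick; the post is 12 mm thick up to 34 mm over the table and tapers from there to a 4 mm tip 54 mm over the table. Origin: centre of the disc's underside, on the table, on the post's axis.
- rack: Home of the sanding block: fixed plywood rack, white bed 200 x 90 mm, sloping 25 deg up along its +x (x, y level, z up). Origin: on the table under its middle. Bed surface from x -90, z 24 mm (low end) to x 91, z 108 mm. Stop at the low end 14 mm off the bed; side lips 5 mm off it, 74 mm apart inside. Slick (friction 0.12): the block slides when let go.
- rack_rest (a point): Fixed point: the sanding block's centre when it rests flat on the bed against the rack's stop, its long side up the slope (x -55, y 0, z 56 mm in the rack's frame). Lying flat on the middle of the upper half of the bed, its centre would be at x 26, y 0, z 94 mm in the rack's frame. Axes as the rack's.
- cradle: Home of the steel plate: fixed cradle with a black rubber base, 154 mm (x) by 76 mm (y), 6 mm thick, with a plywood cheek across each x end, 18 mm high over the table, 138 mm apart inside; its two long sides are open. Origin: centre of its underside, on the table.
- glue_mid (a point): Glue bottle that stands among the things, brown, 52 mm diameter, 146 mm tall with its white nozzle, loose. The point is on its axis, 60 mm over its foot. Not to be knocked over.
Things that resemble listed ones, but are neither listed nor needed, are in the scene too. Leave any pink or turquoise look-alike of the part that bears jar_mid alone.

How it is judged:
By the outcome, as a careful person would: the job done as asked, in the order asked, and still so for the second after the job is handed in, with the robot touching nothing.
It also fails if it takes over 128 s, if anything falls off the work surface, if the arm or the gripper's body presses on something with over 40 N, if the wrist force passes 120 N, or if a joint passes its speed limit or range.

## Working session

There is one attempt and no reset: what is moved stays moved. The work goes in short steps, Python scripts to look and compute and a shell command to move; the robot and the scene stay as the last step left them, time stands still between calls to the robot, and variables do not carry over. Pictures are saved under pics/ and viewed, about 12 in all and at most 16, crops included, and the job is handed in when it is done.

```bash
ls; mkdir -p pics; python3 - <<'E'
from bench import ctrl, viewer
import cv2, numpy as np
o=ctrl.get_obs()
print({k:np.round(v,3) for k,v in o.items()}, ctrl.grip_point_offset)
for n in ["scene","side","wrist"]:
    c=viewer.get_calibration(n); print(n,{k:np.round(v,3).tolist() for k,v in c.items()})
    cv2.imwrite(f"pics/{n}0.png",viewer.camera(n)[:,:,::-1])
E
```

```text
pics
{'time_s': np.float64(0.0), 'q': array([ 0.942,  0.181,  1.608, -0.   ,  1.354, -0.206]), 'dq': array([-0.   ,  0.001,  0.001, -0.003,  0.   ,  0.   ]), 'joint_efforts': array([ 0.0000e+00, -4.4486e+01, -3.5134e+01, -0.0000e+00,  9.0000e-03,
       -0.0000e+00]), 'eef_pos': array([0.236, 0.524, 0.23 ]), 'eef_rot': array([-0.   ,  0.21 ,  0.978, -0.001]), 'wrist_force': array([ 0.401, -0.554, -0.775]), 'torque': array([ 0.036, -0.011, -0.012]), 'opening': np.float64(1.001)} 0.0187
scene {'camera_matrix': [[439.293, 0.0, 313.324], [0.0, 439.293, 204.582], [0.0, 0.0, 1.0]], 'k1': -0.079, 'R': [[-0.292, 0.956, -0.004], [0.739, 0.223, -0.635], [-0.607, -0.189, -0.772]], 't': [0.131, -0.343, 1.354]}
side {'camera_matrix': [[410.593, 0.0, 310.919], [0.0, 410.593, 208.85], [0.0, 0.0, 1.0]], 'k1': -0.014, 'R': [[0.741, -0.671, 0.002], [-0.365, -0.405, -0.838], [0.563, 0.62, -0.546]], 't': [-0.389, 0.284, 0.722]}
wrist {'camera_matrix': [[355.542, 0.0, 325.941], [0.0, 355.542, 198.143], [0.0, 0.0, 1.0]], 'k1': 0.003, 'R': [[0.409, 0.912, -0.002], [0.868, -0.388, 0.31], [0.282, -0.129, -0.951]], 't': [-0.574, -0.041, 0.381]}
```

View pics/scene0.png

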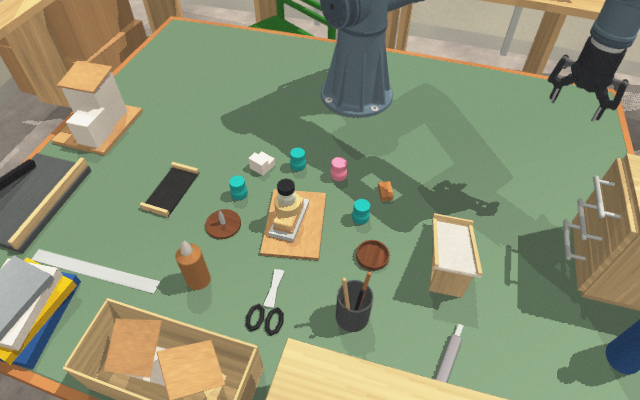

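View pics/side0.png

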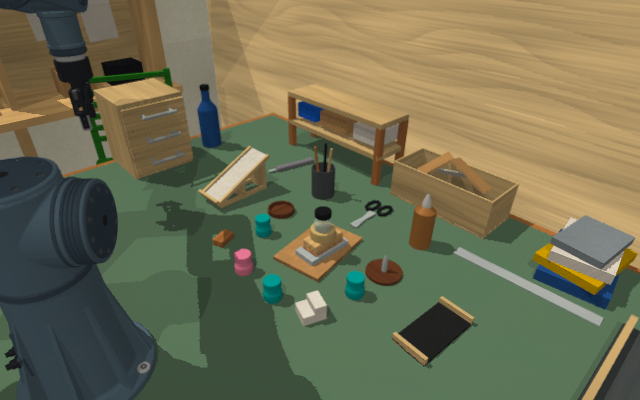

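Both views show the pile (scene ~286,215), coaster (373,255), spindle (222,222), rack (455,250), cradle (170,190) and glue bottle (193,268). The turquoise and pink things are look-alikes to leave alone.

```bash
cat > h.py <<'E'
from bench import ctrl, viewer
import cv2, numpy as np
from scipy.spatial.transform import Rotation as Rn
def ray(c,p):
    K=np.array(c["camera_matrix"],float); s0=np.array([(p[0]-K[0,2])/K[0,0],(p[1]-K[1,2])/K[1,1]]); s=s0.copy()
    for _ in range(10): s=s0/(1+c["k1"]*(s@s))
    R=np.array(c["R"]); return -R.T@np.array(c["t"]), R.T@np.array([s[0],s[1],1.])
def plane(c,p,z):
    o,d=ray(c,p); return o+d*(z-o[2])/d[2]
def proj(c,X):
    x=np.array(c["R"])@np.array(X)+np.array(c["t"]); s=x[:2]/x[2]; s=s*(1+c["k1"]*(s@s))
    K=np.array(c["camera_matrix"]); return K[:2,:2]@s+K[:2,2]
def two(c1,p1,c2,p2):
    o1,d1=ray(c1,p1);o2,d2=ray(c2,p2);d1/=np.linalg.norm(d1);d2/=np.linalg.norm(d2)
    a=np.linalg.lstsq(np.c_[d1,-d2],o2-o1,rcond=None)[0]
    A=o1+a[0]*d1;B=o2+a[1]*d2; return (A+B)/2,np.linalg.norm(A-B)
def pose():
    o=ctrl.get_obs(); q=o["eef_rot"]; return np.array(o["eef_pos"]),Rn.from_quat(q,scalar_first=True),o
def goto(X,yaw=None,R=None):
    """shift (tool axes, full-scale) and turn to TCP X with jaw y axis at yaw (mod pi), tool down"""
    p,r,o=pose(); 
    sh=r.inv().apply(np.array(X)-p)/.15
    best=None
    if R is None:
        cs=[]
        for k in (0,np.pi):
            y=np.array([np.cos(yaw+k),np.sin(yaw+k),0]); z=np.array([0,0,-1.]); cs.append(Rn.from_matrix(np.c_[np.cross(y,z),y,z]))
    else: cs=[R]
    print("t",o["time_s"],"pos",p.round(4),"F",np.round(o["wrist_force"],1),"open",round(float(o["opening"]),3),"q6",round(o["q"][5],2))
    print(" shift",sh.round(3),"(norm mm",round(np.linalg.norm(sh)*150,1),")  turns(fs)",[((r.inv()*c).as_rotvec()/np.radians(30)).round(3).tolist() for c in cs])
def toolyaw():
    _,r,_=pose(); y=r.as_matrix()[:,1]; return np.arctan2(y[1],y[0])
def snap(n,f=None):
    c=viewer.get_calibration(n); im=viewer.camera(n)[:,:,::-1].copy()
    if f: cv2.imwrite(f"pics/{f}.png",im)
    return c,im
E
python3 - <<'E'
from h import *
cs,ims=viewer.get_calibration("scene"),cv2.imread("pics/scene0.png")
cd,imd=viewer.get_calibration("side"),cv2.imread("pics/side0.png")
pr=lambda n,x:print(n,np.round(x,4))
pr("coaster rim sc",plane(cs,(373,255),.014)); pr("coaster side",plane(cd,(281,209),.014))
pr("spindle disc sc",plane(cs,(222,224),.008)); pr("side",plane(cd,(384,271),.008))
pr("spindle tip",two(cs,(222,210),cd,(385,255)))
pr("jar top sc",two(cs,(286,186),cd,(323,213)))
pr("glue tip",two(cs,(185,242),cd,(428,197)))
for p in [(173,165),(198,169),(142,208),(166,214)]: pr("cradle sc",plane(cs,p,.018))
for p in [(397,336),(426,360),(446,300),(472,318)]: pr("cradle sd",plane(cd,p,.018))
for p in [(433,218),(474,219),(434,270),(479,271)]: pr("rack sc px z.108/.024",np.r_[plane(cs,p,.108),plane(cs,p,.03)])
for p in [(275,191),(326,193),(262,252),(320,258)]: pr("board sc",plane(cs,p,.01))
a=cv2.resize(ims[160:300,120:300],None,fx=4,fy=4,interpolation=cv2.INTER_CUBIC)
a=cv2.resize(ims[165:265,230:390],None,fx=5,fy=5,interpolation=cv2.INTER_CUBIC)
cv2.imwrite("pics/pile.png",a)
b=cv2.resize(ims[200:310,400:500],None,fx=4,fy=4,interpolation=cv2.INTER_CUBIC)
d=cv2.resize(imd[135:215,190:290],None,fx=4,fy=4,interpolation=cv2.INTER_CUBIC)
m=np.zeros((440,800,3),np.uint8);m[:440,:400]=b;m[:320,400:]=d;cv2.imwrite("pics/rack.png",m)
E
```

```text
coaster rim sc [0.573 0.175 0.014]
coaster side [0.5629 0.1645 0.014 ]
spindle disc sc [ 0.5872 -0.1814  0.008 ]
side [ 0.5808 -0.1854  0.008 ]Traceback (most recent call last):
  File "<stdin>", line 7, in <module>
  File "<stdin>", line 4, in <lambda>
    return _wrapfunc(a, 'round', decimals=decimals, out=out)
    return _wrapit(obj, method, *args, **kwds)
    conv = _array_converter(obj)
ValueError: setting an array element with a sequence. The requested array has an inhomogeneous shape after 1 dimensions. The detected shape was (2,) + inhomogeneous part.
```

```bash
cat > m.py <<'E'
from h import *
cs,ims=viewer.get_calibration("scene"),cv2.imread("pics/scene0.png")
cd,imd=viewer.get_calibration("side"),cv2.imread("pics/side0.png")
pr=lambda n,x:print(n,*(np.round(v,4) for v in x))
pr("spindle tip",two(cs,(222,210),cd,(385,255)))
pr("jar top",two(cs,(286,186),cd,(323,213)))
pr("glue tip",two(cs,(185,242),cd,(428,197)))
for p in [(173,165),(198,169),(142,208),(166,214)]: print("cradle sc",plane(cs,p,.018).round(4))
for p in [(397,336),(426,360),(446,300),(472,318)]: print("cradle sd",plane(cd,p,.018).round(4))
for p in [(433,218),(474,219),(434,270),(479,271)]: print("rack sc",p,plane(cs,p,.108).round(3),plane(cs,p,.03).round(3))
for p in [(275,191),(326,193),(262,252),(320,258)]: print("board sc",plane(cs,p,.01).round(4))
# red-brown discs
for n,c,im in (("sc",cs,ims),("sd",cd,imd)):
    h=cv2.cvtColor(im,cv2.COLOR_BGR2HSV); m=cv2.inRange(h,(0,90,30),(14,255,165)); m=cv2.morphologyEx(m,cv2.MORPH_CLOSE,np.ones((5,5)))
    for k in cv2.findContours(m,cv2.RETR_EXTERNAL,cv2.CHAIN_APPROX_NONE)[0]:
        if cv2.contourArea(k)>150: e=cv2.fitEllipse(k); print(n,cv2.boundingRect(k),np.round(e[0],1),np.round(e[1],1),plane(c,e[0],.007).round(4))
a=cv2.resize(ims[165:265,230:390],None,fx=5,fy=5,interpolation=cv2.INTER_CUBIC); cv2.imwrite("pics/pile.png",a)
b=cv2.resize(ims[200:310,400:500],None,fx=4,fy=4,interpolation=cv2.INTER_CUBIC)
d=cv2.resize(imd[135:215,190:290],None,fx=4,fy=4,interpolation=cv2.INTER_CUBIC)
m=np.zeros((440,800,3),np.uint8);m[:440,:400]=b;m[:320,400:]=d;cv2.imwrite("pics/rack.png",m)
E
python3 m.py
```

```text
spindle tip [ 0.5803 -0.1795  0.0518] 0.0054
jar top [ 0.5246 -0.0394  0.1191] 0.0025
glue tip [ 0.7317 -0.173   0.137 ] 0.0047
cradle sc [ 0.4548 -0.3808  0.018 ]
cradle sc [ 0.4492 -0.3107  0.018 ]
cradle sc [ 0.6062 -0.3829  0.018 ]
cradle sc [ 0.6055 -0.3173  0.018 ]
cradle sd [ 0.4484 -0.3238  0.018 ]
cradle sd [ 0.4441 -0.3909  0.018 ]
cradle sd [ 0.5965 -0.3342  0.018 ]
cradle sd [ 0.5921 -0.3953  0.018 ]
rack sc (433, 218) [0.51  0.279 0.108] [0.445 0.287 0.03 ]
rack sc (474, 219) [0.488 0.363 0.108] [0.42 0.38 0.03]
rack sc (434, 270) [0.635 0.297 0.108] [0.584 0.307 0.03 ]
rack sc (479, 271) [0.613 0.381 0.108] [0.559 0.4   0.03 ]
board sc [ 0.4564 -0.0969  0.01  ]
board sc [0.4263 0.0258 0.01  ]
board sc [ 0.6339 -0.0626  0.01  ]
board sc [0.6115 0.065  0.01  ]
sc (0, 361, 98, 39) [ 44.5 383.6] [ 14.4 105.1] [ 1.032 -0.351  0.007]
sc (178, 254, 32, 35) [194.9 271.9] [26.2 34.6] [ 0.723  -0.1844  0.007 ]
sc (356, 240, 33, 69) [367.8 266.5] [30.6 68.2] [0.6008 0.1702 0.007 ]
sc (205, 209, 36, 30) [222.7 223.7] [27.8 34.7] [ 0.5852 -0.1806  0.007 ]
sc (105, 0, 41, 64) [124.1  30.8] [32.9 52.1] [-0.1353 -0.9222  0.007 ]
sd (366, 259, 36, 26) [383.4 272.4] [23.3 36.4] [ 0.5771 -0.1868  0.007 ]
sd (213, 230, 20, 17) [223.  238.2] [11.5 20.7] [0.3768 0.1657 0.007 ]
sd (410, 207, 25, 42) [422.1 227.2] [20.8 46.3] [ 0.7892 -0.1425  0.007 ]
sd (268, 201, 26, 17) [280.7 209.3] [16.  25.6] [0.5679 0.1725 0.007 ]
sd (372, 129, 21, 56) [379.6 156.8] [18.6 51.3] [1.0319 0.2037 0.007 ]
sd (395, 120, 13, 39) [401.2 137.3] [ 8.2 42.3] [1.2248 0.2581 0.007 ]
sd (285, 97, 11, 48) [291.7 119.9] [ 8.4 45.8] [1.0303 0.6773 0.007 ]
```

View pics/pile.png

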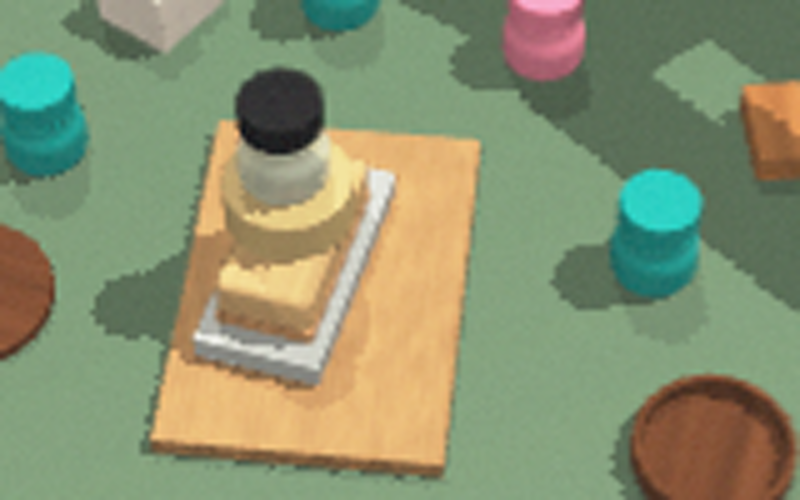

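View pics/rack.png

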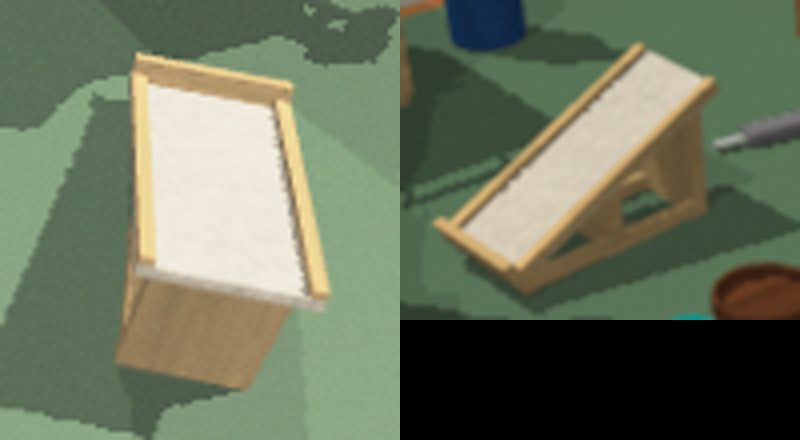

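Scene crop: pile's plate corners at px (308,201), (294,240); jar lid (286,187). Rack: low end/stop toward the robot (px 434–473, 215), high end at (434,268)–(481,277).

```bash
python3 - <<'E'
from h import *
cs=viewer.get_calibration("scene")
A=plane(cs,(309,201),.024);B=plane(cs,(294,239),.024);C=plane(cs,(269,232),.024);print("plate",A,B,C,np.degrees(np.arctan2(*(B-A)[1::-1])),np.linalg.norm(B-A),np.linalg.norm(C-B))
H1=plane(cs,(433.8,267.5),.108);H2=plane(cs,(481,276.5),.108);L1=plane(cs,(434,214),.03);L2=plane(cs,(473,222),.03)
print("rack",H1,H2,L1,L2)
c=viewer.get_calibration("wrist"); p,r,o=pose()
print("cam in tool",r.inv().apply(-np.array(c["R"]).T@c["t"]-p).round(4),(np.array(c["R"])@r.as_matrix()).round(3).tolist(),"toolx,y",r.as_matrix()[:,:2].T.round(3))
yaw=np.arctan2(*(B-A)[1::-1])+np.pi/2
goto([.50,-.04,.26],yaw)
E
```

```text
plate [ 0.47403344 -0.00300432  0.024     ] [ 0.58904886 -0.00210549  0.024     ] [ 0.58720487 -0.06226763  0.024     ] 0.44775344880122253 0.11501893381065559 0.06019039813784428
rack [0.62996067 0.29620134 0.108     ] [0.62443942 0.38541785 0.108     ] [0.43247598 0.28805871 0.03      ] [0.42991413 0.37788999 0.03      ]
cam in tool [ 0.0798  0.0003 -0.1432] [[0.001, 1.0, 0.0], [-0.951, 0.001, -0.31], [-0.31, -0.0, 0.951]] toolx,y [[-0.912  0.41   0.   ]
 [ 0.41   0.912 -0.001]]
t 0.15 pos [0.2357 0.524  0.2306] F [-0.2  0.8  0.4] open 1.006 q6 -0.21
 shift [-3.15  -2.706 -0.193] (norm mm 623.6 )  turns(fs) [[-0.002, -0.001, -0.822], [-0.001, 0.003, 5.178]]
```

```bash
python3 -m handwheel '[{"travel":[-0.2,-0.17,-0.012],"dr":[0,0,0]},{"travel":[-0.2,-0.17,-0.012],"dr":[0,0,0]},{"travel":[-0.2,-0.17,-0.012],"dr":[0,0,0]},{"travel":[-0.2,-0.17,-0.012],"dr":[0,0,0]},{"travel":[-0.2,-0.17,-0.012],"dr":[0,0,0]},{"travel":[-0.2,-0.17,-0.012],"dr":[0,0,0]},{"travel":[-0.2,-0.17,-0.012],"dr":[0,0,0]},{"travel":[-0.2,-0.17,-0.012],"dr":[0,0,0]},{"travel":[-0.2,-0.17,-0.012],"dr":[0,0,0]},{"travel":[-0.2,-0.17,-0.012],"dr":[0,0,0]},{"travel":[-0.2,-0.17,-0.012],"dr":[0,0,0]},{"travel":[-0.2,-0.17,-0.012],"dr":[0,0,0]},{"travel":[-0.2,-0.17,-0.012],"dr":[0,0,0]},{"travel":[-0.2,-0.17,-0.012],"dr":[0,0,0]},{"travel":[-0.2,-0.17,-0.012],"dr":[0,0,0]},{"travel":[-0.15,-0.15,-0.012],"dr":[0,0,0]},{"travel":[0,0,0],"dr":[0,0,-0.23]},{"travel":[0,0,0],"dr":[0,0,-0.23]},{"travel":[0,0,0],"dr":[0,0,-0.23]},{"travel":[0,0,0],"dr":[0,0,-0.15]}]'
python3 - <<'E'
from h import *
goto([.50,-.04,.26],np.pi/2)
c,im=snap("wrist","w1")
E
```

```text
time_s: 1.82
eef_pos: [0.5087, -0.0686, 0.2554]
eef_rot: [-0.002, -0.018, 1.0, -0.002]
wrist_force: [0.1, 0.1, 0.4]
opening: 0.997
t 1.8167 pos [ 0.5087 -0.0686  0.2554] F [0.1 0.1 0.4] open 0.997 q6 -1.97
 shift [ 0.051  0.192 -0.031] (norm mm 30.2 )  turns(fs) [[-0.006, -0.008, 0.069], [0.013, -0.009, -5.931]]
```

View pics/w1.png

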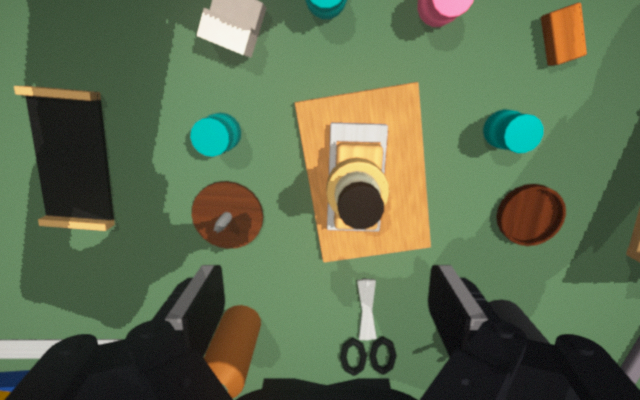

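Wrist view: lid at (360,204), tape (358,188), plate 329–388 × 123–231, spindle disc (227,215), coaster (531,215), cradle (69,160), and the glue bottle lower left (235,350).

```bash
python3 - <<'E'
from h import *
c=viewer.get_calibration("wrist"); im=cv2.imread("pics/w1.png")
h=cv2.cvtColor(im,cv2.COLOR_BGR2HSV)
def blobs(m,box,z,amin=80):
    mm=np.zeros_like(m);x0,y0,x1,y1=box;mm[y0:y1,x0:x1]=m[y0:y1,x0:x1];mm=cv2.morphologyEx(mm,cv2.MORPH_CLOSE,np.ones((5,5)))
    for k in cv2.findContours(mm,cv2.RETR_EXTERNAL,cv2.CHAIN_APPROX_NONE)[0]:
        if cv2.contourArea(k)>amin:
            k=cv2.convexHull(k).reshape(-1,2); P=np.array([plane(c,q,z)[:2] for q in k],np.float32)
            print(z,"px",np.mean(k,0).round(),"circle",np.round(cv2.minEnclosingCircle(P)[0],4),round(cv2.minEnclosingCircle(P)[1],4),"rect",[np.round(v,4) for v in cv2.minAreaRect(P)])
blk=cv2.inRange(h,(0,0,0),(180,255,60))
print("lid");blobs(blk,(325,160,400,240),.126)
print("coaster");rb=cv2.inRange(h,(0,90,25),(14,255,170));blobs(rb,(480,170,590,260),.014)
print("disc");blobs(rb,(180,160,280,260),.008)
print("plate");blobs(cv2.inRange(h,(0,0,90),(180,45,255)),(310,115,400,240),.024)
print("tape/sander yellow");blobs(cv2.inRange(h,(20,60,150),(35,255,255)),(310,130,400,220),.076)
print("cradle cheeks");blobs(cv2.inRange(h,(10,60,110),(35,255,255)),(5,70,130,240),.018)
print("cradle base");blobs(blk,(5,70,130,240),.006)
E
```

```text
lid
0.126 px [356. 204.] circle [ 0.5226 -0.0407] 0.0194 rect [array([ 0.5223, -0.0408]), array([0.0381, 0.0344]), np.float64(22.3909)]
coaster
0.014 px [531. 216.] circle [0.5646 0.1688] 0.0397 rect [array([0.5645, 0.169 ]), array([0.0783, 0.0722]), np.float64(77.7129)]
disc
0.008 px [226. 215.] circle [ 0.5818 -0.182 ] 0.0417 rect [array([ 0.5815, -0.1822]), array([0.0809, 0.0825]), np.float64(55.438)]
plate
0.024 px [330. 220.] circle [ 0.5729 -0.0595] 0.0144 rect [array([ 0.5733, -0.062 ]), array([0.0283, 0.0089]), np.float64(9.3682)]
0.024 px [363. 139.] circle [ 0.493  -0.0361] 0.0378 rect [array([ 0.4923, -0.0361]), array([0.0502, 0.0589]), np.float64(1.2597)]
tape/sander yellow
0.076 px [361. 177.] circle [ 0.5147 -0.0395] 0.0368 rect [array([ 0.5124, -0.0392]), array([0.0622, 0.057 ]), np.float64(6.9808)]
cradle cheeks
0.018 px [ 76. 223.] circle [ 0.5941 -0.3537] 0.0439 rect [array([ 0.5946, -0.3537]), array([0.0872, 0.0139]), np.float64(87.5968)]
0.018 px [46. 91.] circle [ 0.4484 -0.3532] 0.039 rect [array([ 0.4496, -0.3533]), array([0.0778, 0.0103]), np.float64(88.2824)]
cradle base
0.006 px [ 73. 167.] circle [ 0.5227 -0.3542] 0.0787 rect [array([ 0.5227, -0.354 ]), array([0.0802, 0.138 ]), np.float64(87.673)]
```

```bash
python3 -m handwheel '[{"travel":[-0.093,0.187,0.1],"dr":[0,0,0.069]},{"travel":[0,0,0],"dr":[0,0,0]},{"travel":[0,0,0.2],"dr":[0,0,0]},{"travel":[0,0,0.2],"dr":[0,0,0]},{"travel":[0,0,0.1],"dr":[0,0,0]},{"travel":[0,0,0],"dr":[0,0,0]}]'
python3 - <<'E'
from h import *
goto([.5226,-.0405,.0885],np.pi/2)
c,im=snap("wrist","w2")
h=cv2.cvtColor(im,cv2.COLOR_BGR2HSV);m=cv2.inRange(h,(0,0,0),(180,255,60))
n,l,s,ce=cv2.connectedComponentsWithStats(m)
for i in range(1,n):
    if s[i,4]>200: print(s[i],ce[i].round(),plane(c,ce[i],.126).round(4))
E
```

```text
time_s: 2.37
eef_pos: [0.5227, -0.0394, 0.1636]
eef_rot: [-0.0, 0.004, 1.0, -0.002]
wrist_force: [-1.2, 0.1, 0.2]
opening: 1.0
t 2.3667 pos [ 0.5227 -0.0394  0.1636] F [-1.2  0.1  0.2] open 1.0 q6 -1.86
 shift [ 0.    -0.005  0.501] (norm mm 75.1 )  turns(fs) [[-0.009, -0.001, -0.016], [-0.001, 0.014, 5.984]]
[   0  117   33  136 2281] [ 11. 206.] [ 0.5054 -0.2095  0.126 ]
[516 185  55  68 666] [533. 211.] [0.5096 0.0722 0.126 ]
[550 196  55  65 769] [588. 233.] [0.5227 0.1048 0.126 ]
[ 293  199   65   67 3402] [325. 233.] [ 0.5221 -0.04    0.126 ]
[    6   265   227   135 14459] [137. 358.] [ 0.6069 -0.1588  0.126 ]
[  420   265   220   135 14545] [515. 358.] [0.6073 0.0781 0.126 ]
[ 237  379  180   21 2818] [326. 390.] [ 0.6332 -0.0398  0.126 ]
```

```bash
python3 -m handwheel '[{"travel":[0,-0.003,0.2],"dr":[0,0,0]},{"travel":[0,0,0.2],"dr":[0,0,0]},{"travel":[0,0,0.1],"dr":[0,0,0]},{"travel":[0,0,0],"dr":[0,0,0]}]'
python3 -m handwheel '[{"travel":[0,0,0],"dr":[0,0,0]},{"travel":[0,0,0],"dr":[0,0,0]},{"travel":[0,0,0],"dr":[0,0,0]},{"travel":[0,0,0],"dr":[0,0,0]},{"travel":[0,0,0],"dr":[0,0,0]},{"travel":[0,0,0],"dr":[0,0,0]},{"travel":[0,0,0],"dr":[0,0,0]},{"travel":[0,0,0],"dr":[0,0,0]}]' -1
```

```text
time_s: 2.75
eef_pos: [0.5282, -0.0421, 0.0945]
eef_rot: [0.006, 0.006, 1.0, -0.004]
wrist_force: [-0.6, 0.1, 0.5]
opening: 1.0
time_s: 3.42
eef_pos: [0.5335, -0.0437, 0.1037]
eef_rot: [0.012, 0.006, 1.0, -0.006]
wrist_force: [0.1, 0.3, -0.7]
opening: 0.428
```

```bash
python3 - <<'E'
from h import *
c,im=snap("wrist"); d,im2=snap("side")
a=cv2.resize(im2[190:290,260:380],None,fx=4,fy=4)
m=np.zeros((400,800,3),np.uint8);m[:,:480]=a[:400];m[:400,480:]=cv2.resize(im[150:400,220:420],(320,400));cv2.imwrite("pics/g1.png",m)
goto([.5226,-.0405,.0945],np.pi/2); print(pose()[1].as_matrix().round(3).tolist())
E
```

```text
t 3.5167 pos [ 0.5334 -0.0437  0.1035] F [ 0.2 -0.3 -1. ] open 0.433 q6 -1.86
 shift [0.074 0.021 0.058] (norm mm 14.4 )  turns(fs) [[-0.023, 0.043, -0.024], [0.068, 0.036, 5.975]]
[[-1.0, 0.013, 0.023], [0.012, 1.0, -0.012], [-0.023, -0.012, -1.0]]
```

View pics/g1.png

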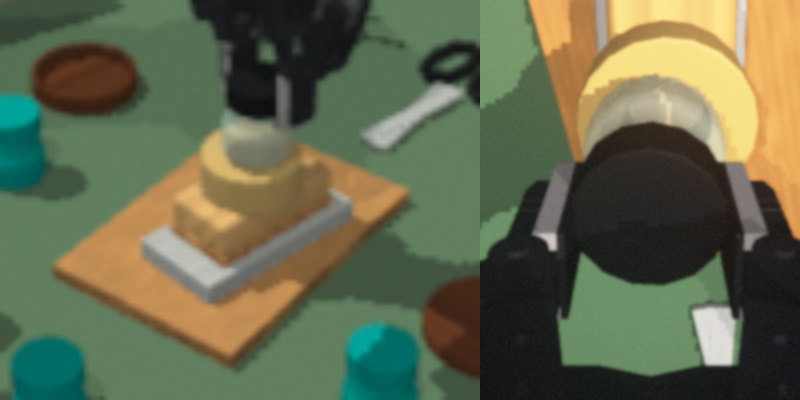

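```bash
python3 -m handwheel '[{"travel":[0.004,0,0.008],"dr":[0,0,0]},{"travel":[0.004,0,0.008],"dr":[0,0,0]},{"travel":[0.018,0.005,0.024],"dr":[-0.004,0.01,-0.004]},{"travel":[0.018,0.005,0.024],"dr":[-0.004,0.01,-0.004]},{"travel":[0.018,0.005,0.024],"dr":[-0.004,0.01,-0.004]},{"travel":[0.018,0.005,0.024],"dr":[-0.004,0.01,-0.004]},{"travel":[0.018,0.005,0.024],"dr":[-0.004,0.01,-0.004]},{"travel":[0.018,0.005,0.024],"dr":[-0.004,0.01,-0.004]}]' 0.5
python3 - <<'E'
from h import *
goto([.5226,-.0405,.0885],np.pi/2)
c,im=snap("wrist","w3")
h=cv2.cvtColor(im,cv2.COLOR_BGR2HSV);m=cv2.inRange(h,(0,0,0),(180,255,60))
n,l,s,ce=cv2.connectedComponentsWithStats(m)
for i in range(1,n):
    if s[i,4]>200: print(s[i],ce[i].round(),plane(c,ce[i],.126).round(4))
E
```

```text
time_s: 4.18
eef_pos: [0.5147, -0.0388, 0.077]
eef_rot: [-0.006, -0.001, 1.0, 0.001]
wrist_force: [1.2, 0.4, -0.1]
opening: 0.751
t 4.1833 pos [ 0.5147 -0.0388  0.077 ] F [ 1.2  0.4 -0.1] open 0.751 q6 -1.88
 shift [-0.052 -0.011 -0.077] (norm mm 14.1 )  turns(fs) [[0.003, -0.022, 0.002], [0.035, 0.005, -5.998]]
[ 572  234   68   96 1655] [597. 270.] [0.4888 0.0425 0.126 ]
[   31   247   589   153 41709] [319. 353.] [ 0.519  -0.0407  0.126 ]
[604 323  36  12 266] [626. 329.] [0.5096 0.0563 0.126 ]
```

```bash
python3 -m handwheel '[{"travel":[-0.025,-0.005,-0.035],"dr":[0,-0.01,0]},{"travel":[-0.025,-0.005,-0.035],"dr":[0,-0.01,0]}]'; python3 -m handwheel '[{"travel":[0,0,0],"dr":[0,0,0]},{"travel":[0,0,0],"dr":[0,0,0]}]'; python3 -m handwheel '[{"travel":[0,0,0],"dr":[0,0,0]},{"travel":[0,0,0],"dr":[0,0,0]}]' -1
```

```text
time_s: 4.4
eef_pos: [0.5198, -0.0395, 0.0852]
eef_rot: [-0.003, -0.001, 1.0, 0.002]
wrist_force: [0.4, 0.2, 0.5]
opening: 0.753
time_s: 4.57
eef_pos: [0.5219, -0.0402, 0.0872]
eef_rot: [-0.001, -0.001, 1.0, 0.001]
wrist_force: [-0.2, 0.1, -0.1]
opening: 0.75
time_s: 4.73
eef_pos: [0.5228, -0.0405, 0.0882]
eef_rot: [-0.0, -0.001, 1.0, 0.001]
wrist_force: [-1.1, 2.5, 5.7]
opening: 0.478
```

```bash
python3 -m handwheel '[{"travel":[0,0,0],"dr":[0,0,0]},{"travel":[0,0,0],"dr":[0,0,0]}]'; python3 -m handwheel '[{"travel":[0,0,-0.1],"dr":[0,0,0]},{"travel":[0,0,-0.15],"dr":[0,0,0]},{"travel":[0,0,-0.15],"dr":[0,0,0]},{"travel":[0,0,-0.1],"dr":[0,0,0]},{"travel":[0,0,0],"dr":[0,0,0]}]'
python3 - <<'E'
from h import *
goto([.5645,.169,.16],np.pi/2); snap("side","s2")
E
```

```text
time_s: 4.9
eef_pos: [0.5231, -0.0405, 0.0889]
eef_rot: [-0.0, -0.001, 1.0, 0.001]
wrist_force: [0.5, -0.5, -1.1]
opening: 0.453
time_s: 5.32
eef_pos: [0.5206, -0.0399, 0.1636]
eef_rot: [-0.003, -0.001, 1.0, 0.002]
wrist_force: [0.5, 0.8, 0.4]
opening: 0.448
t 5.3167 pos [ 0.5206 -0.0399  0.1636] F [0.5 0.8 0.4] open 0.448 q6 -1.88
 shift [-0.294  1.393  0.027] (norm mm 213.5 )  turns(fs) [[0.007, -0.013, 0.002], [0.02, 0.012, -5.998]]
```

```bash
python3 -m handwheel '[{"travel":[-0.05,0.2,0],"dr":[0,0,0]},{"travel":[-0.05,0.25,0],"dr":[0,0,0]},{"travel":[-0.05,0.25,0],"dr":[0,0,0]},{"travel":[-0.05,0.25,0],"dr":[0,0,0]},{"travel":[-0.05,0.25,0],"dr":[0,0,0]},{"travel":[-0.05,0.19,0],"dr":[0,0,0]},{"travel":[0,0,0],"dr":[0,0,0]}]'
python3 - <<'E'
from h import *
goto([.565,.169,.06],np.pi/2)
c,im=snap("wrist","w4")
h=cv2.cvtColor(im,cv2.COLOR_BGR2HSV);m=cv2.inRange(h,(0,90,25),(14,255,170))
for k in cv2.findContours(m,cv2.RETR_EXTERNAL,cv2.CHAIN_APPROX_NONE)[0]:
    if cv2.contourArea(k)>400:
        P=np.array([plane(c,q,.014)[:2] for q in k.reshape(-1,2)],np.float32);print(cv2.boundingRect(k),cv2.minEnclosingCircle(P),P.min(0),P.max(0))
E
```

```text
time_s: 5.95
eef_pos: [0.5629, 0.1745, 0.1519]
eef_rot: [-0.009, 0.004, 1.0, 0.002]
wrist_force: [-1.5, -0.1, -0.3]
opening: 0.451
t 5.95 pos [0.5629 0.1745 0.1519] F [-1.5 -0.1 -0.3] open 0.451 q6 -1.47
 shift [-0.025 -0.039  0.612] (norm mm 92.1 )  turns(fs) [[0.007, -0.034, -0.015], [-0.053, -0.011, 5.985]]
(278, 147, 88, 84) ((0.5663383603096008, 0.1721523404121399), 0.03680505231022835) [0.5298697  0.13586606] [0.60085267 0.20774128]
```

View pics/w4.png

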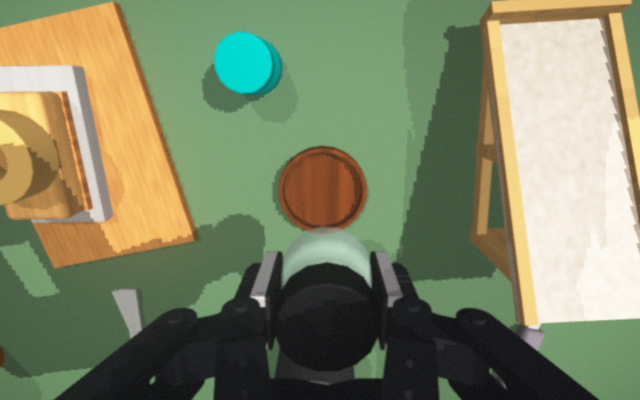

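Coaster is at (.566,.172), radius 36.8 mm as specified; the jar is held upright above it (lid at 325,315) and the rack is on the right of this view.

```bash
python3 -m handwheel '[{"travel":[-0.017,-0.015,0.1],"dr":[0.007,-0.034,-0.015]},{"travel":[0,0,0.2],"dr":[0,0,0]},{"travel":[0,0,0.2],"dr":[0,0,0]},{"travel":[0,0,0.15],"dr":[0,0,0]},{"travel":[0,0,0.07],"dr":[0,0,0]},{"travel":[0,0,0.03],"dr":[0,0,0]},{"travel":[0,0,0],"dr":[0,0,0]}]'
python3 -c "
from h import *
goto([.5655,.172,.018],np.pi/2)"
```

```text
time_s: 6.58
eef_pos: [0.5598, 0.1654, 0.0279]
eef_rot: [-0.004, -0.0, 1.0, -0.002]
wrist_force: [-0.4, 0.6, -0.1]
opening: 0.449
t 6.5833 pos [0.5598 0.1654 0.0279] F [-0.4  0.6 -0.1] open 0.449 q6 -1.48
 shift [-0.039  0.044  0.065] (norm mm 13.2 )  turns(fs) [[-0.009, -0.017, 0.0], [0.027, -0.014, -6.0]]
```

```bash
python3 -m handwheel '[{"travel":[-0.02,0.022,0.015],"dr":[-0.005,-0.01,0]},{"travel":[-0.02,0.022,0.02],"dr":[-0.005,-0.01,0]},{"travel":[0,0,0.015],"dr":[0,0,0]},{"travel":[0,0,0],"dr":[0,0,0]}]'
python3 -c "
from h import *
goto([.5655,.172,.0175],np.pi/2)"
```

```text
time_s: 6.92
eef_pos: [0.569, 0.1718, 0.023]
eef_rot: [0.004, 0.001, 1.0, 0.001]
wrist_force: [-0.5, 1.0, -1.6]
opening: 0.45
t 6.9167 pos [0.569  0.1718 0.023 ] F [-0.5  1.  -1.6] open 0.45 q6 -1.48
 shift [0.023 0.001 0.036] (norm mm 6.5 )  turns(fs) [[0.003, 0.015, -0.002], [0.023, -0.004, 5.998]]
```

```bash
python3 -m handwheel '[{"travel":[0.012,0,0.018],"dr":[0,0.008,0]},{"travel":[0.005,0,0.015],"dr":[0,0.005,0]},{"travel":[0,0,0],"dr":[0,0,0]}]'; python3 -m handwheel '[{"travel":[0,0,0.002],"dr":[0,0,0]}]'
```

```text
time_s: 7.17
eef_pos: [0.5681, 0.1724, 0.0199]
eef_rot: [0.002, 0.0, 1.0, 0.001]
wrist_force: [-0.1, 0.4, -0.9]
opening: 0.452
time_s: 7.25
eef_pos: [0.5683, 0.1724, 0.0198]
eef_rot: [0.003, 0.0, 1.0, 0.001]
wrist_force: [-0.6, -0.5, -1.0]
opening: 0.452
```

```bash
python3 -m handwheel '[{"travel":[0.008,0,0.015],"dr":[0,0.005,0]},{"travel":[0.004,0,0.01],"dr":[0,0.003,0]},{"travel":[0,0,0.002],"dr":[0,0,0]}]'; python3 -m handwheel '[{"travel":[0,0,0],"dr":[0,0,0]},{"travel":[0,0,0],"dr":[0,0,0]},{"travel":[0,0,0],"dr":[0,0,0]}]' 0.4
```

```text
time_s: 7.5
eef_pos: [0.5671, 0.1725, 0.0168]
eef_rot: [0.001, 0.0, 1.0, 0.001]
wrist_force: [-2.0, -0.3, 4.6]
opening: 0.453
time_s: 7.75
eef_pos: [0.5671, 0.1725, 0.0168]
eef_rot: [0.001, 0.0, 1.0, 0.001]
wrist_force: [0.3, 0.3, 0.6]
opening: 0.701
```

```bash
python3 -m handwheel '[{"travel":[0,0,-0.1],"dr":[0,0,0]},{"travel":[0,0,-0.2],"dr":[0,0,0]},{"travel":[0,0,-0.25],"dr":[0,0,0]},{"travel":[0,0,-0.25],"dr":[0,0,0]},{"travel":[0,0,-0.2],"dr":[0,0,0]},{"travel":[0.05,-0.2,0],"dr":[0,0,0]},{"travel":[0.05,-0.25,0],"dr":[0,0,0]},{"travel":[0.05,-0.25,0],"dr":[0,0,0]},{"travel":[0.05,-0.25,0],"dr":[0,0,0]},{"travel":[0.05,-0.25,0],"dr":[0,0,0]},{"travel":[0.05,-0.2,0],"dr":[0,0,0]},{"travel":[0,0,0],"dr":[0,0,0]}]'
python3 - <<'E'
from h import *
goto([.52,-.04,.10],np.pi/2)
c,im=snap("wrist","w5"); np.savez("w5.npz",**c)
E
```

```text
time_s: 8.75
eef_pos: [0.5206, -0.0441, 0.1741]
eef_rot: [0.002, -0.004, 1.0, -0.0]
wrist_force: [0.8, 0.1, -1.3]
opening: 0.698
t 8.75 pos [ 0.5206 -0.0441  0.1741] F [ 0.8  0.1 -1.3] open 0.698 q6 -1.89
 shift [0.006 0.028 0.494] (norm mm 74.2 )  turns(fs) [[-0.002, 0.01, 0.015], [-0.015, -0.003, -5.985]]
```

View pics/w5.png

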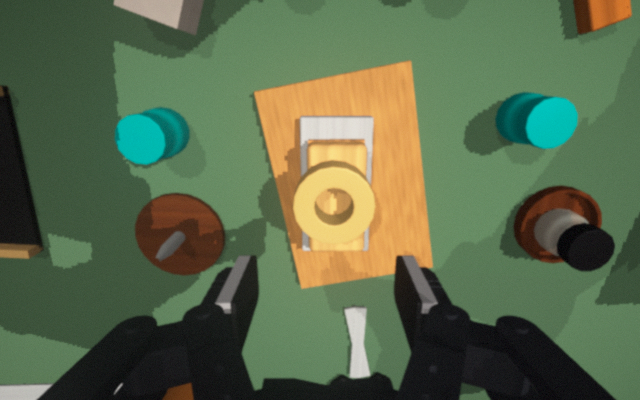

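Jar stands in the coaster; tape ring centred at (334,203), sander and plate under it aligned with the image, spindle disc (179,234).

```bash
python3 - <<'E'
from h import *
c=dict(np.load("w5.npz"));c["k1"]=float(c["k1"]);im=cv2.imread("pics/w5.png")
P=[plane(c,p,.076) for p in [(293,202),(376,202),(334,162),(334,244)]];print("tape",np.round(P,4).tolist(),((P[0]+P[1])/2)[1],((P[2]+P[3])/2)[0])
print("hole",plane(c,(334,203),.076))
h=cv2.cvtColor(im,cv2.COLOR_BGR2HSV);m=cv2.inRange(h,(0,90,25),(14,255,170))
for k in cv2.findContours(m,cv2.RETR_EXTERNAL,cv2.CHAIN_APPROX_NONE)[0]:
    if cv2.contourArea(k)>1000: P=np.array([plane(c,q,.008)[:2] for q in k.reshape(-1,2)],np.float32);print(cv2.boundingRect(k),cv2.minEnclosingCircle(P))
print("tip",plane(c,(183,236),.054))
for p in [(302,117),(374,117),(299,249),(369,249)]: print("plate",plane(c,p,.024).round(4))
for p in [(310,140),(367,140),(310,250),(366,250)]: print("sander",plane(c,p,.052).round(4))
goto([.52,-.04,.10],np.pi/2)
E
```

```text
tape [[0.5233, -0.0675, 0.076], [0.5228, -0.0081, 0.076], [0.4938, -0.0386, 0.076], [0.5562, -0.0376, 0.076]] -0.03779551848061119 0.5249881886609058
hole [ 0.52379039 -0.03813565  0.076     ]
(136, 194, 88, 81) ((0.5815355181694031, -0.18180856108665466), 0.04223903641104698)
(514, 187, 88, 76) ((0.5664463639259338, 0.17236144840717316), 0.04076492786407471)
tip [ 0.56076899 -0.1590894   0.054     ]
plate [ 0.4686 -0.0638  0.024 ]
plate [ 0.4681 -0.0057  0.024 ]
plate [ 0.5865 -0.068   0.024 ]
plate [ 0.5859 -0.0042  0.024 ]
sander [ 0.4826 -0.0562  0.052 ]
sander [ 0.4823 -0.0137  0.052 ]
sander [ 0.5733 -0.0567  0.052 ]
sander [ 0.5729 -0.0105  0.052 ]
t 8.8 pos [ 0.521  -0.0423  0.1741] F [0.6 1.3 0.9] open 0.701 q6 -1.89
 shift [0.009 0.015 0.494] (norm mm 74.2 )  turns(fs) [[0.001, 0.01, 0.014], [-0.016, 0.001, -5.986]]
```

```bash
python3 -m handwheel '[{"travel":[-0.02,0.028,0.05],"dr":[0,0.01,0.014]},{"travel":[0,0,0.2],"dr":[0,0,0]},{"travel":[0,0,0.25],"dr":[0,0,0]},{"travel":[0,0,0.2],"dr":[0,0,0]},{"travel":[0,0,0.06],"dr":[0,0,0]},{"travel":[0,0,0],"dr":[0,0,0]}]' 1
python3 -c "
from h import *
goto([.524,-.038,.049],np.pi/2)"
```

```text
time_s: 9.3
eef_pos: [0.5287, -0.0319, 0.057]
eef_rot: [0.003, -0.0, 1.0, 0.0]
wrist_force: [-0.3, 0.9, 0.3]
opening: 0.999
t 9.3 pos [ 0.5287 -0.0319  0.057 ] F [-0.3  0.9  0.3] open 0.999 q6 -1.86
 shift [ 0.031 -0.041  0.053] (norm mm 11.1 )  turns(fs) [[0.001, 0.012, 0.001], [-0.019, 0.002, -5.999]]
```

```bash
python3 -m handwheel '[{"travel":[0.016,-0.02,0.027],"dr":[0,0.006,0]},{"travel":[0.015,-0.02,0.027],"dr":[0,0.006,0]}]'; python3 -m handwheel '[{"travel":[0,0,0],"dr":[0,0,0]}]'
python3 -c "
from h import *
goto([.524,-.038,.049],np.pi/2)"
```

```text
time_s: 9.47
eef_pos: [0.5249, -0.0358, 0.0493]
eef_rot: [-0.0, -0.002, 1.0, 0.001]
wrist_force: [-0.4, 1.0, 0.5]
opening: 0.998
time_s: 9.55
eef_pos: [0.5249, -0.0358, 0.0496]
eef_rot: [-0.0, -0.002, 1.0, 0.0]
wrist_force: [-1.0, -0.2, 0.1]
opening: 1.003
t 9.55 pos [ 0.5249 -0.0358  0.0496] F [-1.  -0.2  0.1] open 1.003 q6 -1.87
 shift [ 0.006 -0.015  0.004] (norm mm 2.5 )  turns(fs) [[0.002, -0.0, 0.009], [0.001, 0.003, -5.991]]
```

```bash
python3 -m handwheel '[{"travel":[0.004,-0.012,0.003],"dr":[0,0,0]},{"travel":[0,0,0],"dr":[0,0,0]},{"travel":[0,0,0],"dr":[0,0,0]},{"travel":[0,0,0],"dr":[0,0,0]}]' -1;python3 -m handwheel '[{"travel":[0,0,-0.002],"dr":[0,0,0]}]';  python3 -m handwheel '[{"travel":[0,0,-0.1],"dr":[0,0,0]},{"travel":[0,0,-0.2],"dr":[0,0,0]},{"travel":[0,0,-0.15],"dr":[0,0,0]},{"travel":[0,0,-0.03],"dr":[0,0,0]},{"travel":[0,0,0],"dr":[0,0,0]}]'
python3 -c "
from h import *
goto([.5815,-.182,.12],np.pi/2)"
```

```text
time_s: 9.88
eef_pos: [0.5275, -0.0389, 0.0537]
eef_rot: [0.004, -0.002, 1.0, -0.001]
wrist_force: [-0.3, -1.0, -0.5]
opening: 0.686
time_s: 9.97
eef_pos: [0.528, -0.0392, 0.0547]
eef_rot: [0.004, -0.002, 1.0, -0.001]
wrist_force: [-0.2, -0.0, -0.7]
opening: 0.687
time_s: 10.38
eef_pos: [0.5265, -0.0393, 0.1287]
eef_rot: [0.003, -0.001, 1.0, -0.001]
wrist_force: [0.2, -0.6, -0.7]
opening: 0.684
t 10.3833 pos [ 0.5265 -0.0393  0.1287] F [ 0.2 -0.6 -0.7] open 0.684 q6 -1.87
 shift [-0.364 -0.952  0.062] (norm mm 153.2 )  turns(fs) [[-0.002, 0.013, 0.005], [-0.021, -0.003, -5.995]]
```

```bash
python3 -m handwheel '[{"travel":[-0.08,-0.2,0],"dr":[0,0,0]},{"travel":[-0.1,-0.25,0],"dr":[0,0,0]},{"travel":[-0.1,-0.25,0],"dr":[0,0,0]},{"travel":[-0.08,-0.2,0],"dr":[0,0,0]},{"travel":[-0.02,-0.05,0],"dr":[0,0,0]},{"travel":[0,0,0],"dr":[0,0,0]}]'
python3 - <<'E'
from h import *
goto([.5845,-.182,.06],np.pi/2)
c,im=snap("wrist","w6"); np.savez("w6.npz",**c)
E
```

```text
time_s: 10.88
eef_pos: [0.5835, -0.1847, 0.122]
eef_rot: [0.002, -0.003, 1.0, 0.001]
wrist_force: [-0.1, 0.7, -0.9]
opening: 0.683
t 10.8833 pos [ 0.5835 -0.1847  0.122 ] F [-0.1  0.7 -0.9] open 0.683 q6 -2.08
 shift [-0.006  0.017  0.414] (norm mm 62.1 )  turns(fs) [[0.003, 0.006, 0.012], [-0.009, 0.005, -5.988]]
```

View pics/w6.png

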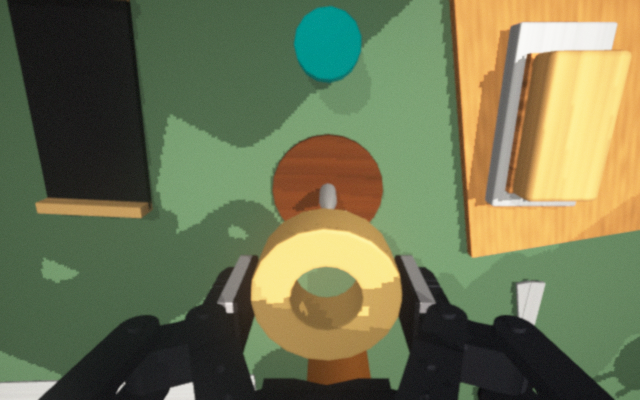

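```bash
python3 - <<'E'
from h import *
c=dict(np.load("w6.npz"));c["k1"]=float(c["k1"])
z=.122+.022
print("hole c",plane(c,(327.5,296),z), "diam",np.linalg.norm(plane(c,(291,297),z)-plane(c,(364,297),z)),"outer x",plane(c,(326,229),z)[0],plane(c,(326,360),z)[0],"outer diam",np.linalg.norm(plane(c,(251,290),z)-plane(c,(401,290),z)))
print("tip",plane(c,(328,187),.053),"disc c y",plane(c,(274,185),.008),plane(c,(383,185),.008),"near",plane(c,(328,134),.008))
E
```

```text
hole c [ 0.58386614 -0.18376918  0.144     ] diam 0.028789984321852233 outer x 0.555259499129993 0.6150743121203132 outer diam 0.05873265217432835
tip [ 0.56597719 -0.18312666  0.053     ] disc c y [ 0.57798438 -0.22331007  0.008     ] [ 0.5774049 -0.141356   0.008    ] near [ 0.53959014 -0.18306858  0.008     ]
```

```bash
python3 -m handwheel '[{"travel":[0.013,0.009,0.1],"dr":[0,0.006,0.012]},{"travel":[0,0,0.2],"dr":[0,0,0]},{"travel":[0,0,0.06],"dr":[0,0,0]},{"travel":[0,0,0],"dr":[0,0,0]}]'
python3 -c "
from h import *
goto([.581,-.183,.012],np.pi/2)"
```

```text
time_s: 11.27
eef_pos: [0.5787, -0.1771, 0.0643]
eef_rot: [-0.002, -0.001, 1.0, 0.002]
wrist_force: [-0.5, -0.0, -0.8]
opening: 0.684
t 11.2667 pos [ 0.5787 -0.1771  0.0643] F [-0.5 -0.  -0.8] open 0.684 q6 -2.07
 shift [-0.017 -0.041  0.349] (norm mm 52.7 )  turns(fs) [[0.009, -0.007, 0.004], [0.011, 0.015, -5.996]]
```

```bash
python3 -m handwheel '[{"travel":[-0.015,-0.035,0],"dr":[0.005,-0.005,0]},{"travel":[0,0,0],"dr":[0,0,0]},{"travel":[0,0,0.1],"dr":[0,0,0]},{"travel":[0,0,0.1],"dr":[0,0,0]},{"travel":[0,0,0],"dr":[0,0,0]}]'
python3 -c "
from h import *
goto([.581,-.183,.012],np.pi/2)"
```

```text
time_s: 11.68
eef_pos: [0.583, -0.1804, 0.0382]
eef_rot: [0.002, -0.003, 1.0, 0.0]
wrist_force: [-0.7, -0.6, -0.6]
opening: 0.686
t 11.6833 pos [ 0.583  -0.1804  0.0382] F [-0.7 -0.6 -0.6] open 0.686 q6 -2.07
 shift [ 0.014 -0.018  0.174] (norm mm 26.4 )  turns(fs) [[0.001, 0.006, 0.011], [-0.009, 0.001, -5.989]]
```

```bash
python3 -m handwheel '[{"travel":[0.012,-0.015,0.07],"dr":[0,0.005,0.008]},{"travel":[0.003,0,0.07],"dr":[0,0.003,0]},{"travel":[0,0,0.02],"dr":[0,0,0]},{"travel":[0,0,0],"dr":[0,0,0]}]'
python3 -c "
from h import *
goto([.581,-.183,.011],np.pi/2)"
```

```text
time_s: 12.02
eef_pos: [0.5833, -0.1839, 0.0165]
eef_rot: [0.002, -0.001, 1.0, -0.001]
wrist_force: [0.3, -0.4, -1.0]
opening: 0.685
t 12.0167 pos [ 0.5833 -0.1839  0.0165] F [ 0.3 -0.4 -1. ] open 0.685 q6 -2.07
 shift [0.015 0.006 0.036] (norm mm 6.0 )  turns(fs) [[-0.005, 0.007, 0.004], [-0.011, -0.008, -5.996]]
```

```bash
python3 -m handwheel '[{"travel":[0.01,0.004,0.02],"dr":[0,0.006,0]},{"travel":[0.004,0,0.012],"dr":[0,0.003,0]},{"travel":[0,0,0.002],"dr":[0,0,0]}]'; python3 -m handwheel '[{"travel":[0,0,0],"dr":[0,0,0]},{"travel":[0,0,0],"dr":[0,0,0]},{"travel":[0,0,0],"dr":[0,0,0]},{"travel":[0,0,0],"dr":[0,0,0]}]' 1;  python3 -m handwheel '[{"travel":[0,0,-0.1],"dr":[0,0,0]},{"travel":[0,0,-0.2],"dr":[0,0,0]},{"travel":[0,0,-0.25],"dr":[0,0,0]},{"travel":[0,0,-0.25],"dr":[0,0,0]},{"travel":[0,0,-0.15],"dr":[0,0,0]},{"travel":[0.07,0.2,0],"dr":[0,0,0]},{"travel":[0.08,0.25,0],"dr":[0,0,0]},{"travel":[0.08,0.25,0],"dr":[0,0,0]},{"travel":[0.08,0.2,0],"dr":[0,0,0]},{"travel":[0.02,0.05,0],"dr":[0,0,0]},{"travel":[0,0,0],"dr":[0,0,0]}]'
python3 - <<'E'
from h import *
goto([.528,-.034,.10],np.pi/2)
c,im=snap("wrist","w7"); np.savez("w7.npz",**c)
E
```

```text
time_s: 12.27
eef_pos: [0.5815, -0.1836, 0.0117]
eef_rot: [-0.0, -0.001, 1.0, -0.002]
wrist_force: [-0.1, 0.3, -0.1]
opening: 0.685
time_s: 12.6
eef_pos: [0.5822, -0.1839, 0.0126]
eef_rot: [0.0, -0.001, 1.0, -0.002]
wrist_force: [-0.6, -0.1, -0.2]
opening: 1.002
time_s: 13.52
eef_pos: [0.5321, -0.0382, 0.1647]
eef_rot: [0.004, 0.001, 1.0, -0.003]
wrist_force: [0.2, 0.3, -0.1]
opening: 1.002
t 13.5167 pos [ 0.5321 -0.0382  0.1647] F [ 0.2  0.3 -0.1] open 1.002 q6 -1.86
 shift [0.03  0.03  0.431] (norm mm 65.0 )  turns(fs) [[-0.011, 0.015, -0.005], [0.024, 0.017, 5.995]]
```

View pics/w7.png

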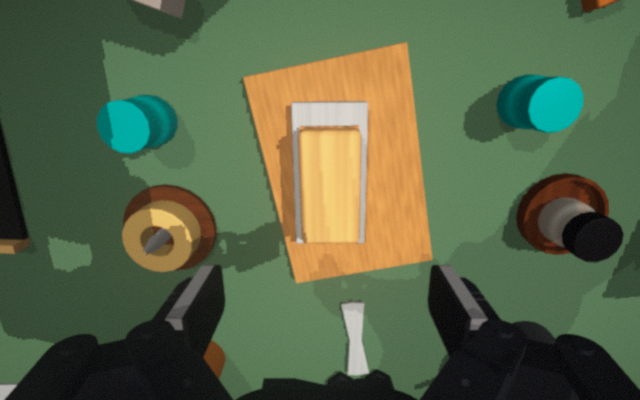

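Tape is down over the spindle (post through the hole at 158,238). Sander's top face: (303–361, 128–243); jaw direction across it.

```bash
python3 - <<'E'
from h import *
c=dict(np.load("w7.npz"));c["k1"]=float(c["k1"])
P=np.array([plane(c,p,.052) for p in [(304,128),(359,128),(303,243),(363,243)]]);print("sander",P.round(4).tolist(),P.mean(0))
P=np.array([plane(c,p,.024) for p in [(291,103),(368,102),(297,243),(366,243)]]);print("plate",P.round(4).tolist(),P.mean(0))
goto([*((P*0).mean(0)[:2]+[.528,-.034]),.05],np.pi/2)
E
```

```text
sander [[0.4843, -0.054, 0.052], [0.4844, -0.015, 0.052], [0.5743, -0.0567, 0.052], [0.5743, -0.0093, 0.052]] [ 0.52932193 -0.03374614  0.052     ]
plate [[0.4689, -0.0655, 0.024], [0.4682, -0.0062, 0.024], [0.5878, -0.0642, 0.024], [0.5877, -0.0036, 0.024]] [ 0.52815979 -0.03488154  0.024     ]
t 13.5667 pos [ 0.5324 -0.0389  0.1647] F [0.  0.9 0.1] open 1.002 q6 -1.86
 shift [0.036 0.037 0.764] (norm mm 114.9 )  turns(fs) [[-0.011, 0.015, -0.006], [0.024, 0.017, 5.994]]
```

```bash
python3 -m handwheel '[{"travel":[0.023,0.034,0.1],"dr":[-0.011,0.015,-0.006]},{"travel":[0,0,0.2],"dr":[0,0,0]},{"travel":[0,0,0.25],"dr":[0,0,0]},{"travel":[0,0,0.2],"dr":[0,0,0]},{"travel":[0,0,0.08],"dr":[0,0,0]},{"travel":[0,0,0],"dr":[0,0,0]}]'
python3 -c "
from h import *
goto([.529,-.0338,.029],np.pi/2)"
```

```text
time_s: 14.07
eef_pos: [0.5334, -0.0408, 0.0335]
eef_rot: [0.003, 0.003, 1.0, -0.001]
wrist_force: [-0.5, -0.3, -0.5]
opening: 0.999
t 14.0667 pos [ 0.5334 -0.0408  0.0335] F [-0.5 -0.3 -0.5] open 0.999 q6 -1.86
 shift [0.03  0.046 0.03 ] (norm mm 9.4 )  turns(fs) [[-0.004, 0.011, -0.01], [0.018, 0.007, 5.99]]
```

```bash
python3 -m handwheel '[{"travel":[0.015,0.023,0.015],"dr":[0,0.006,-0.005]},{"travel":[0.015,0.023,0.015],"dr":[0,0.005,-0.005]}]';python3 -m handwheel '[{"travel":[0,0,0],"dr":[0,0,0]}]'
```

```text
time_s: 14.23
eef_pos: [0.5283, -0.0357, 0.0269]
eef_rot: [-0.002, 0.002, 1.0, -0.001]
wrist_force: [-0.4, 0.1, 0.1]
opening: 1.005
time_s: 14.32
eef_pos: [0.5279, -0.0356, 0.0266]
eef_rot: [-0.002, 0.002, 1.0, -0.001]
wrist_force: [-0.6, 0.1, -0.1]
opening: 0.999
```

Close on the sander and lift.

```bash
python3 -m handwheel '[{"travel":[-0.003,0.01,-0.01],"dr":[0,0,0]},{"travel":[0,0,0],"dr":[0,0,0]},{"travel":[0,0,0],"dr":[0,0,0]},{"travel":[0,0,0],"dr":[0,0,0]},{"travel":[0,0,0],"dr":[0,0,0]},{"travel":[0,0,0],"dr":[0,0,0]}]' -1;python3 -m handwheel '[{"travel":[0,0,-0.002],"dr":[0,0,0]}]';  python3 -m handwheel '[{"travel":[0,0,-0.1],"dr":[0,0,0]},{"travel":[0,0,-0.2],"dr":[0,0,0]},{"travel":[0,0,-0.25],"dr":[0,0,0]},{"travel":[0,0,-0.25],"dr":[0,0,0]},{"travel":[0,0,-0.2],"dr":[0,0,0]},{"travel":[0,0,0],"dr":[0,0,0]}]'
python3 - <<'E'
from h import *
goto([.50,.33,.24],np.pi/2)
E
```

```text
time_s: 14.82
eef_pos: [0.5326, -0.0349, 0.0335]
eef_rot: [0.003, 0.001, 1.0, -0.002]
wrist_force: [-0.3, 0.3, -0.3]
opening: 0.523
time_s: 14.9
eef_pos: [0.5327, -0.0348, 0.034]
eef_rot: [0.003, 0.001, 1.0, -0.002]
wrist_force: [0.1, -0.4, -1.0]
opening: 0.528
time_s: 15.4
eef_pos: [0.5283, -0.0332, 0.1864]
eef_rot: [-0.002, 0.001, 1.0, -0.001]
wrist_force: [1.2, -0.6, -0.5]
opening: 0.522
t 15.4 pos [ 0.5283 -0.0332  0.1864] F [ 1.2 -0.6 -0.5] open 0.522 q6 -1.85
 shift [ 0.197  2.42  -0.359] (norm mm 368.2 )  turns(fs) [[-0.002, -0.009, -0.005], [-0.013, 0.003, 5.995]]
```

```bash
python3 -m handwheel '[{"travel":[0.01,0.15,-0.05],"dr":[0,0,0]},{"travel":[0.02,0.22,-0.05],"dr":[0,0,0]},{"travel":[0.02,0.22,-0.05],"dr":[0,0,0]},{"travel":[0.02,0.22,-0.05],"dr":[0,0,0]},{"travel":[0.02,0.22,-0.05],"dr":[0,0,0]},{"travel":[0.02,0.22,-0.05],"dr":[0,0,0]},{"travel":[0.02,0.22,-0.05],"dr":[0,0,0]},{"travel":[0.02,0.22,-0.02],"dr":[0,0,0]},{"travel":[0.02,0.22,0],"dr":[0,0,0]},{"travel":[0.02,0.22,0],"dr":[0,0,0]},{"travel":[0.01,0.2,0],"dr":[0,0,0]},{"travel":[0,0.1,0],"dr":[0,0,0]},{"travel":[0,0,0],"dr":[0,0,0]}]'
python3 - <<'E'
from h import *
goto([.50,.33,.24],np.pi/2)
c,im=snap("wrist","w8"); np.savez("w8.npz",**c)
E
```

```text
time_s: 16.48
eef_pos: [0.4967, 0.3464, 0.238]
eef_rot: [-0.003, 0.004, 1.0, -0.001]
wrist_force: [0.0, -0.4, -0.6]
opening: 0.523
t 16.4833 pos [0.4967 0.3464 0.238 ] F [ 0.  -0.4 -0.6] open 0.523 q6 -1.15
 shift [-0.023 -0.109 -0.013] (norm mm 16.9 )  turns(fs) [[-0.006, -0.01, -0.017], [-0.016, 0.009, 5.983]]
```

View pics/w8.png

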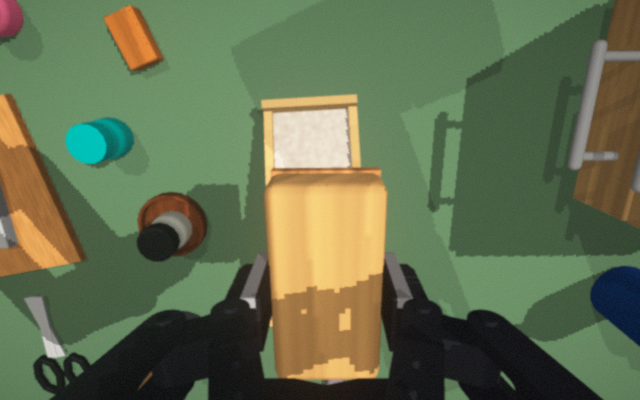

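```bash
python3 - <<'E'
from h import *
c=dict(np.load("w8.npz"));c["k1"]=float(c["k1"]);cs=viewer.get_calibration("scene");cd=viewer.get_calibration("side")
f=lambda c,p,z:plane(c,p,z).round(4)
print("w8 stop",f(c,(262,101),.037),f(c,(358,96),.037))
print("scene stop",f(cs,(434,214),.037),f(cs,(473,222),.037)," high end lips (z .112)",f(cs,(434,266),.112),f(cs,(481.3,273.5),.112), "bed high",f(cs,(437,267),.108),f(cs,(477,275.5),.108))
print("side stop",f(cd,(199,191),.037),f(cd,(218,203),.037),"high",f(cd,(250.5,146.5),.112),f(cd,(268.5,155),.112))
p,r,o=pose(); rel=[r.inv().apply(plane(c,q,p[2]+.0185)-p).round(4).tolist() for q in [(270,183),(384,180),(274,377),(380,376)]]; print("block top corners in tool",rel)
E
```

```text
w8 stop [0.4324 0.2868 0.037 ] [0.4286 0.3765 0.037 ]
scene stop [0.4385 0.2873 0.037 ] [0.4359 0.3764 0.037 ]  high end lips (z .112) [0.6292 0.2956 0.112 ] [0.6203 0.3846 0.112 ] bed high [0.6271 0.302  0.108 ] [0.6244 0.3779 0.108 ]
side stop [0.4266 0.3663 0.037 ] [0.4329 0.2744 0.037 ] high [0.6201 0.3778 0.112 ] [0.6247 0.2939 0.112 ]
block top corners in tool [[0.0444, -0.019, -0.0182], [0.0456, 0.0227, -0.0183], [-0.0443, -0.0213, -0.0187], [-0.0436, 0.0254, -0.0189]]
```

```bash
cat > rk.py <<'E'
from h import *
import sys
gap=float(sys.argv[1])/1000
yaw,s=np.radians(2.4),np.radians(25)
Rz=Rn.from_euler("z",yaw); n=Rz.apply([-np.sin(s),0,np.cos(s)]); y=Rz.apply([0,1,0]); z=-n
R=Rn.from_matrix(np.c_[np.cross(y,z),y,z])
C=np.array([.536,.3362,0])+Rz.apply([.028,0,.095])+n*gap
p,r,o=pose(); cur=p+r.apply([.0005,.001,-.0045])
T=C-R.apply([.0005,.001,-.0045]); goto(T,R=R)
L=np.array([np.array([.536,.3362,0])]); d=Rz.inv().apply(cur-L[0]); print("block centre in rack frame",d.round(4),"height over bed*",round(float((cur-C)@n+gap)*1000,1))
E
python3 rk.py 70
```

```text
t 16.5333 pos [0.4966 0.3452 0.2377] F [-0.9 -1.1 -1.8] open 0.518 q6 -1.15
 shift [-0.272 -0.062  0.553] (norm mm 92.9 )  turns(fs) [[-0.028, -0.845, -0.094]]
block centre in rack frame [-0.0394  0.0117  0.2422] height over bed* 161.9
```

```bash
python3 -m handwheel '[{"travel":[-0.09,-0.02,0.18],"dr":[0,0,0]},{"travel":[-0.09,-0.02,0.18],"dr":[0,0,0]},{"travel":[-0.09,-0.02,0.18],"dr":[0,0,0]},{"travel":[0,0,0],"dr":[0,0,0]},{"travel":[0,0,0],"dr":[-0.007,-0.21,-0.023]},{"travel":[0,0,0],"dr":[-0.007,-0.21,-0.023]},{"travel":[0,0,0],"dr":[-0.007,-0.21,-0.023]},{"travel":[0,0,0],"dr":[-0.007,-0.21,-0.023]},{"travel":[0,0,0],"dr":[0,0,0]}]'; python3 rk.py 30
```

```text
time_s: 17.28
eef_pos: [0.5381, 0.3243, 0.151]
eef_rot: [0.221, -0.018, 0.975, 0.002]
wrist_force: [-1.0, 0.3, -2.4]
opening: 0.522
t 17.2833 pos [0.5381 0.3243 0.151 ] F [-1.   0.3 -2.4] open 0.522 q6 -1.0
 shift [-0.003  0.075  0.243] (norm mm 38.1 )  turns(fs) [[-0.013, 0.016, -0.007]]
block centre in rack frame [-0.0008 -0.0109  0.1549] height over bed* 66.4
```

```bash
python3 -m handwheel '[{"travel":[0,0.075,0.05],"dr":[-0.012,0.016,-0.007]},{"travel":[0,0,0.1],"dr":[0,0,0]},{"travel":[0,0,0.1],"dr":[0,0,0]},{"travel":[0,0,0],"dr":[0,0,0]}]'; python3 rk.py 2; python3 - <<'E'
from h import *
c,im=snap("wrist","w9"); d,i2=snap("side"); e,i3=snap("scene")
m=np.zeros((560,800,3),np.uint8);m[:250,:400]=cv2.resize(im,(400,250));m[:400,400:]=cv2.resize(i2[120:220,180:280],(400,400))
m[250:560,:400]=cv2.resize(i3[190:300,400:540],(400,310));cv2.imwrite("pics/m1.png",m)
E
```

```text
time_s: 17.62
eef_pos: [0.5566, 0.3367, 0.1209]
eef_rot: [0.214, -0.018, 0.977, 0.005]
wrist_force: [-0.3, -0.1, -1.4]
opening: 0.523
t 17.6167 pos [0.5566 0.3367 0.1209] F [-0.3 -0.1 -1.4] open 0.523 q6 -0.99
 shift [ 0.024 -0.004  0.194] (norm mm 29.3 )  turns(fs) [[-0.0, -0.01, -0.009]]
block centre in rack frame [0.0183 0.0006 0.1248] height over bed* 31.1
```

View pics/m1.png

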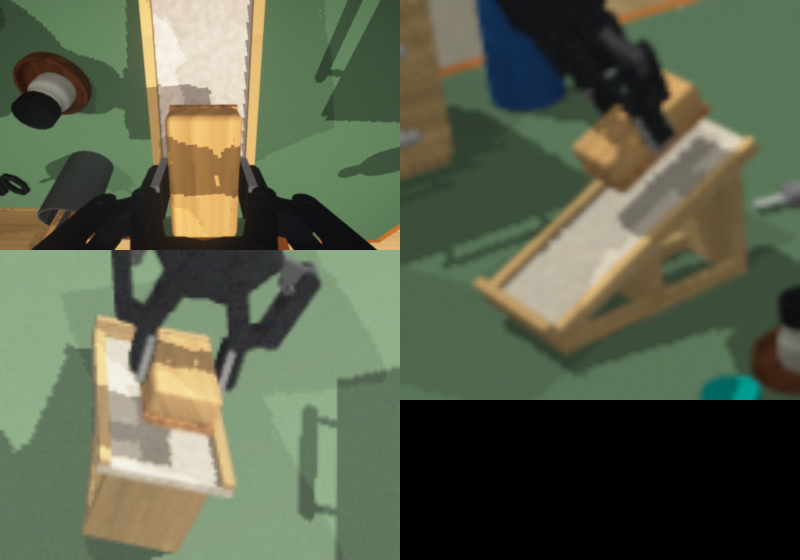

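Block hovers centred between the lips and parallel to the bed (9 viewer pictures used by now, roughly 11). Lower it.

```bash
python3 -m handwheel '[{"travel":[0.02,0,0.06],"dr":[0,-0.008,-0.008]},{"travel":[0,0,0.07],"dr":[0,0,0]},{"travel":[0,0,0.02],"dr":[0,0,0]},{"travel":[0,0,0],"dr":[0,0,0]}]'; python3 rk.py 2
```

```text
time_s: 18.1
eef_pos: [0.5664, 0.3383, 0.1028]
eef_rot: [0.219, -0.02, 0.975, 0.006]
wrist_force: [-0.4, -0.1, -1.2]
opening: 0.527
t 18.1 pos [0.5664 0.3383 0.1028] F [-0.4 -0.1 -1.2] open 0.527 q6 -0.98
 shift [ 0.034 -0.012  0.057] (norm mm 10.1 )  turns(fs) [[0.004, 0.011, -0.002]]
block centre in rack frame [0.0281 0.0018 0.1067] height over bed* 10.5
```

```bash
python3 -m handwheel '[{"travel":[0.01,-0.008,0.025],"dr":[0,0.008,0]},{"travel":[0.01,0,0.02],"dr":[0,0.003,0]},{"travel":[0,0,0.006],"dr":[0,0,0]}]'; python3 rk.py 2
```

```text
time_s: 18.35
eef_pos: [0.5668, 0.337, 0.0936]
eef_rot: [0.216, -0.02, 0.976, 0.006]
wrist_force: [-0.9, 0.2, -1.1]
opening: 0.527
t 18.35 pos [0.5668 0.337  0.0936] F [-0.9  0.2 -1.1] open 0.527 q6 -0.98
 shift [ 0.01  -0.003  0.   ] (norm mm 1.5 )  turns(fs) [[0.004, -0.003, -0.002]]
block centre in rack frame [0.0285 0.0005 0.0975] height over bed* 2.0
```

```bash
python3 -m handwheel '[{"travel":[0.005,0,0.013],"dr":[0,0,0]},{"travel":[0,0,0.008],"dr":[0,0,0]}]'; python3 rk.py 2
```

```text
time_s: 18.52
eef_pos: [0.5672, 0.3371, 0.0907]
eef_rot: [0.216, -0.02, 0.976, 0.005]
wrist_force: [-12.8, -2.6, 16.9]
opening: 0.522
t 18.5167 pos [0.5672 0.3371 0.0907] F [-12.8  -2.6  16.9] open 0.522 q6 -0.98
 shift [ 0.004 -0.004 -0.018] (norm mm 2.9 )  turns(fs) [[0.003, -0.003, -0.002]]
block centre in rack frame [0.0289 0.0006 0.0946] height over bed* -0.8
```

```bash
python3 -m handwheel '[{"travel":[0,0,-0.008],"dr":[0,0,0]}]'; python3 -m handwheel '[{"travel":[0,0,-0.003],"dr":[0,0,0]},{"travel":[0,0,0],"dr":[0,0,0]},{"travel":[0,0,0],"dr":[0,0,0]},{"travel":[0,0,0],"dr":[0,0,0]}]' 0.8; python3 -m handwheel '[{"travel":[0,0,-0.1],"dr":[0,0,0]},{"travel":[0,0,-0.2],"dr":[0,0,0]},{"travel":[0,0,-0.2],"dr":[0,0,0]},{"travel":[0,0,-0.2],"dr":[0,0,0]},{"travel":[0,0,0],"dr":[0,0,0]},{"travel":[0,0,0],"dr":[0,0.21,0]},{"travel":[0,0,0],"dr":[0,0.21,0]},{"travel":[0,0,0],"dr":[0,0.21,0]},{"travel":[0,0,0],"dr":[0,0.21,0.08]},{"travel":[0,0,0],"dr":[0,0,0]}]'
python3 - <<'E'
from h import *
goto([.528,-.035,.16],np.pi/2)
c,im=snap("wrist","w10"); np.savez("w10.npz",**c); d,i2=snap("side","s10")
m=np.zeros((400,800,3),np.uint8);m[:250,:400]=cv2.resize(im,(400,250));m[:400,400:]=cv2.resize(i2[120:220,180:280],(400,400))
cv2.imwrite("pics/m2.png",m)
E
```

```text
time_s: 18.6
eef_pos: [0.5667, 0.3372, 0.0919]
eef_rot: [0.216, -0.02, 0.976, 0.005]
wrist_force: [-0.3, 0.0, -0.3]
opening: 0.526
time_s: 18.93
eef_pos: [0.5673, 0.3378, 0.0937]
eef_rot: [0.217, -0.02, 0.976, 0.006]
wrist_force: [0.1, -0.3, -0.6]
opening: 0.899
time_s: 19.77
eef_pos: [0.517, 0.3356, 0.1904]
eef_rot: [-0.012, -0.002, 1.0, 0.003]
wrist_force: [0.1, -0.8, 0.1]
opening: 0.897
t 19.7667 pos [0.517  0.3356 0.1904] F [ 0.1 -0.8  0.1] open 0.897 q6 -1.2
 shift [-0.068 -2.472  0.186] (norm mm 372.0 )  turns(fs) [[0.012, -0.047, 0.008], [0.074, 0.018, -5.992]]
```

View pics/m2.png

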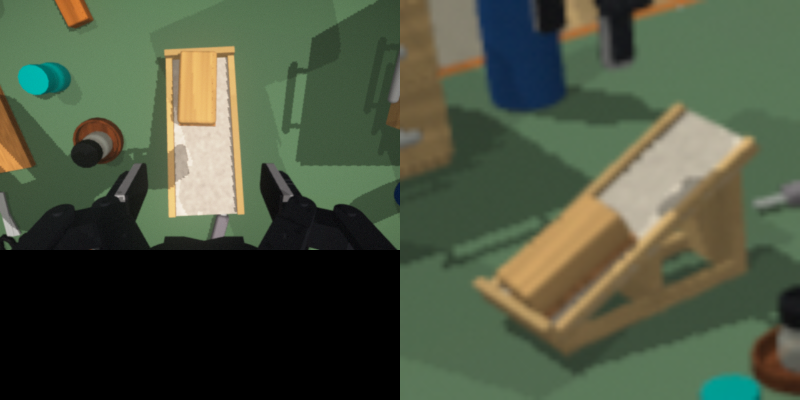

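The block slid down and rests against the stop, flat between the lips. Now the plate.

```bash
python3 -m handwheel '[{"travel":[0,-0.15,0],"dr":[0.012,-0.047,0.008]},{"travel":[0,-0.22,0],"dr":[0,0,0]},{"travel":[0,-0.22,0],"dr":[0,0,0]},{"travel":[0,-0.22,0],"dr":[0,0,0]},{"travel":[0,-0.22,0],"dr":[0,0,0]},{"travel":[-0.01,-0.22,0],"dr":[0,0,0]},{"travel":[-0.01,-0.22,0],"dr":[0,0,0]},{"travel":[-0.01,-0.22,0],"dr":[0,0,0]},{"travel":[-0.01,-0.22,0.04],"dr":[0,0,0]},{"travel":[-0.01,-0.22,0.04],"dr":[0,0,0]},{"travel":[-0.01,-0.2,0.04],"dr":[0,0,0]},{"travel":[-0.01,-0.12,0.04],"dr":[0,0,0]},{"travel":[0,0,0],"dr":[0,0,0]}]' 1
python3 - <<'E'
from h import *
c,im=snap("wrist","w11"); np.savez("w11.npz",**c)
h=cv2.cvtColor(im,cv2.COLOR_BGR2HSV);m=cv2.morphologyEx(cv2.inRange(h,(0,0,90),(180,50,255)),cv2.MORPH_OPEN,np.ones((5,5)))
for k in cv2.findContours(m,cv2.RETR_EXTERNAL,cv2.CHAIN_APPROX_NONE)[0]:
    if cv2.contourArea(k)>2000: P=np.array([plane(c,q,.024)[:2] for q in k.reshape(-1,2)],np.float32);print(cv2.boundingRect(k),cv2.minAreaRect(P))
goto([.528,-.035,.06],np.pi/2)
E
```

```text
time_s: 20.95
eef_pos: [0.5188, -0.0398, 0.1614]
eef_rot: [0.02, -0.017, 1.0, -0.009]
wrist_force: [-0.7, 0.3, 0.4]
opening: 1.0
(298, 113, 77, 141) ((0.5272541642189026, -0.03546079248189926), (0.11990007013082504, 0.05874399468302727), 0.4456592798233032)
t 21.0 pos [ 0.5186 -0.0384  0.1617] F [-0.4  0.7  1.2] open 1.001 q6 -1.9
 shift [-0.037  0.032  0.679] (norm mm 102.2 )  turns(fs) [[-0.033, 0.076, 0.066], [-0.118, -0.051, -5.933]]
```

```bash
python3 -m handwheel '[{"travel":[-0.05,0.02,0.1],"dr":[-0.033,0.076,0.08]},{"travel":[0,0,0.2],"dr":[0,0,0]},{"travel":[0,0,0.25],"dr":[0,0,0]},{"travel":[0,0,0.2],"dr":[0,0,0]},{"travel":[0,0,0.1],"dr":[0,0,0]},{"travel":[0,0,0],"dr":[0,0,0]}]'
python3 -c "
from h import *
goto([.5273,-.0355,.006],np.radians(90.4))"
```

```text
time_s: 21.5
eef_pos: [0.5278, -0.0276, 0.0345]
eef_rot: [0.008, -0.0, 1.0, -0.003]
wrist_force: [-0.6, 1.1, -0.1]
opening: 0.999
t 21.5 pos [ 0.5278 -0.0276  0.0345] F [-0.6  1.1 -0.1] open 0.999 q6 -1.85
 shift [ 0.007 -0.052  0.19 ] (norm mm 29.6 )  turns(fs) [[-0.011, 0.03, -0.012], [0.048, 0.018, 5.988]]
```

```bash
python3 -m handwheel '[{"travel":[0.005,-0.045,0.05],"dr":[-0.011,0.03,-0.012]},{"travel":[0,0,0.05],"dr":[0,0,0]},{"travel":[0,0,0.03],"dr":[0,0,0]},{"travel":[0,0,0],"dr":[0,0,0]}]'
python3 -c "
from h import *
goto([.5273,-.0355,.006],np.radians(90.4))"
```

```text
time_s: 21.83
eef_pos: [0.5265, -0.0292, 0.0163]
eef_rot: [0.002, -0.007, 1.0, -0.001]
wrist_force: [-0.6, 0.7, -0.0]
opening: 1.002
t 21.8333 pos [ 0.5265 -0.0292  0.0163] F [-0.6  0.7 -0. ] open 1.002 q6 -1.87
 shift [-0.004 -0.042  0.069] (norm mm 12.1 )  turns(fs) [[-0.003, 0.007, 0.014], [-0.01, -0.005, -5.986]]
```

```bash
python3 -m handwheel '[{"travel":[0,-0.04,0.03],"dr":[0,0.006,0.014]},{"travel":[0,0,0.03],"dr":[0,0,0]},{"travel":[0,0,0.01],"dr":[0,0,0]}]'; python3 -m handwheel '[{"travel":[0,0,0],"dr":[0,0,0]}]'
python3 -c "
from h import *
goto([.5273,-.0355,.006],np.radians(90.4))"
```

```text
time_s: 22.08
eef_pos: [0.5285, -0.0349, 0.0077]
eef_rot: [0.003, -0.004, 1.0, -0.002]
wrist_force: [-0.4, 0.2, -0.6]
opening: 1.001
time_s: 22.17
eef_pos: [0.5286, -0.0351, 0.0077]
eef_rot: [0.003, -0.004, 1.0, -0.002]
wrist_force: [0.8, -0.1, -0.3]
opening: 1.002
t 22.1667 pos [ 0.5286 -0.0351  0.0077] F [ 0.8 -0.1 -0.3] open 1.002 q6 -1.87
 shift [ 0.009 -0.003  0.011] (norm mm 2.2 )  turns(fs) [[-0.007, 0.011, 0.001], [-0.018, -0.01, -5.999]]
```

```bash
python3 -m handwheel '[{"travel":[0.008,-0.002,0.012],"dr":[-0.007,0.011,0]},{"travel":[0,0,0.003],"dr":[0,0,0]},{"travel":[0,0,0.003],"dr":[0,0,0]},{"travel":[0,0,0],"dr":[0,0,0]}]' -1;python3 -m handwheel '[{"travel":[0,0,0],"dr":[0,0,0]},{"travel":[0,0,0],"dr":[0,0,0]}]'
```

```text
time_s: 22.5
eef_pos: [0.528, -0.036, 0.0062]
eef_rot: [0.0, -0.004, 1.0, -0.0]
wrist_force: [1.2, 1.1, -5.9]
opening: 0.685
time_s: 22.67
eef_pos: [0.528, -0.036, 0.0061]
eef_rot: [0.0, -0.004, 1.0, 0.0]
wrist_force: [-0.3, 0.6, 0.4]
opening: 0.682
```

```bash
python3 -m handwheel '[{"travel":[0,0,-0.05],"dr":[0,0,0]},{"travel":[0,0,-0.1],"dr":[0,0,0]},{"travel":[0,0,-0.15],"dr":[0,0,0]},{"travel":[0,0,-0.2],"dr":[0,0,0]},{"travel":[0,0,-0.2],"dr":[0,0,0]},{"travel":[0,0,-0.2],"dr":[0,0,0]},{"travel":[0,0,-0.1],"dr":[0,0,0]},{"travel":[0,0,0],"dr":[0,0,0]}]'
python3 - <<'E'
from h import *
goto([.523,-.354,.15],np.pi/2)
E
python3 -m handwheel '[{"travel":[0,-0.12,0],"dr":[0,0,0]},{"travel":[0,-0.2,0],"dr":[0,0,0]},{"travel":[0,-0.22,0],"dr":[0,0,0]},{"travel":[0,-0.22,0],"dr":[0,0,0]},{"travel":[0,-0.22,0],"dr":[0,0,0]},{"travel":[0,-0.22,0],"dr":[0,0,0]},{"travel":[0,-0.22,0],"dr":[0,0,0]},{"travel":[0,-0.2,0],"dr":[0,0,0]},{"travel":[0,-0.1,0],"dr":[0,0,0]},{"travel":[0,0,0],"dr":[0,0,0]}]'
python3 - <<'E'
from h import *
goto([.523,-.354,.15],np.pi/2)
c,im=snap("wrist","w12"); np.savez("w12.npz",**c)
E
```

```text
time_s: 23.33
eef_pos: [0.5162, -0.0327, 0.152]
eef_rot: [-0.015, -0.003, 1.0, 0.004]
wrist_force: [0.6, -0.8, -9.0]
opening: 0.686
t 23.3333 pos [ 0.5162 -0.0327  0.152 ] F [ 0.6 -0.8 -9. ] open 0.686 q6 -1.87
 shift [-0.032 -2.142 -0.007] (norm mm 321.3 )  turns(fs) [[0.017, -0.056, 0.012], [0.087, 0.027, -5.987]]
time_s: 24.17
eef_pos: [0.5053, -0.2926, 0.1276]
eef_rot: [-0.027, -0.006, 1.0, 0.014]
wrist_force: [-0.0, -0.3, -8.5]
opening: 0.683
t 24.1667 pos [ 0.5053 -0.2926  0.1276] F [-0.  -0.3 -8.5] open 0.683 q6 -2.3
 shift [-0.105 -0.406 -0.167] (norm mm 67.7 )  turns(fs) [[0.052, -0.104, 0.021], [0.162, 0.082, -5.976]]
```

View pics/w12.png

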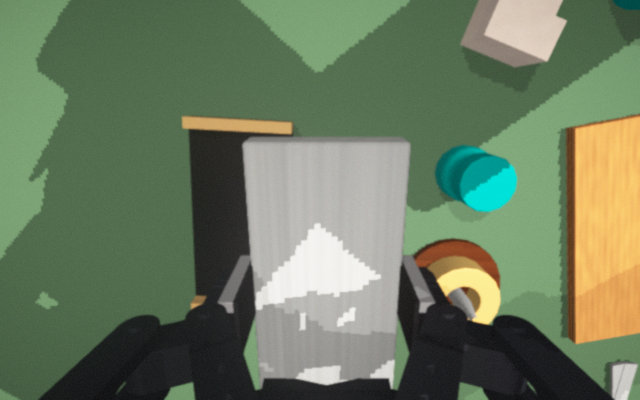

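Plate held level; near cheek's outer edge runs (182,117)–(292,123), left base edge x≈192.

```bash
python3 - <<'E'
from h import *
c=dict(np.load("w12.npz"));c["k1"]=float(c["k1"]); p,r,o=pose()
A=plane(c,(182,117),.018);B=plane(c,(292,123),.018);print(A,B,np.linalg.norm(A-B),"yaw",np.degrees(np.arctan2(B[1]-A[1],B[0]-A[0]))-90)
A2=plane(c,(191,135),.006);B2=plane(c,(196,295),.006);print("base left",A2,B2,np.degrees(np.arctan2(*(B2-A2)[1::-1])))
print("far cheek near-left corner",plane(c,(192,296),.018))
n=r.as_matrix()[:,2]
def onpl(px,zt):
    o_,d=ray(c,px); P0=p+n*zt; return r.inv().apply(o_+d*((P0-o_)@n)/(d@n)-p)
print([onpl(q,-.018).round(4).tolist() for q in [(244,142),(410,141),(262,380),(393,380)]])
E
```

```text
[ 0.44400529 -0.39030063  0.018     ] [ 0.44728893 -0.31386971  0.018     ] 0.07650142368323143 yaw -2.4600459079811685
base left [ 0.45741723 -0.38927314  0.006     ] [ 0.58944131 -0.39637874  0.006     ] -3.080713998929026
far cheek near-left corner [ 0.58335412 -0.39517166  0.018     ]
[[0.0591, -0.0303, -0.018], [0.0595, 0.0284, -0.018], [-0.0474, -0.0298, -0.018], [-0.0472, 0.0287, -0.018]]
```

```bash
python3 -m handwheel '[{"travel":[0,0,-0.05],"dr":[0.052,-0.104,0.1]},{"travel":[-0.04,-0.15,-0.05],"dr":[0,0,0]},{"travel":[-0.04,-0.15,-0.03],"dr":[0,0,0]},{"travel":[-0.02,-0.1,0],"dr":[0,0,0]},{"travel":[0,0,0],"dr":[0,0,0]}]'
python3 -c "
from h import *
goto([.522,-.355,.05],np.radians(87.5))"
```

```text
time_s: 24.63
eef_pos: [0.511, -0.3404, 0.1336]
eef_rot: [-0.009, 0.02, 1.0, 0.01]
wrist_force: [0.6, -0.4, -8.9]
opening: 0.686
t 24.6333 pos [ 0.511  -0.3404  0.1336] F [ 0.6 -0.4 -8.9] open 0.686 q6 -2.31
 shift [-0.088 -0.105  0.554] (norm mm 85.5 )  turns(fs) [[0.038, -0.036, 0.008], [0.056, 0.06, -5.992]]
```

```bash
python3 -m handwheel '[{"travel":[-0.08,-0.1,0.03],"dr":[0.038,-0.036,0.008]},{"travel":[0,0,0.1],"dr":[0,0,0]},{"travel":[0,0,0.15],"dr":[0,0,0]},{"travel":[0,0,0.1],"dr":[0,0,0]},{"travel":[0,0,0],"dr":[0,0,0]}]'
python3 -c "
from h import *
goto([.522,-.355,.03],np.radians(87.5))"
```

```text
time_s: 25.05
eef_pos: [0.5225, -0.3504, 0.0697]
eef_rot: [-0.002, 0.021, 1.0, 0.003]
wrist_force: [-0.7, 0.9, -9.0]
opening: 0.685
t 25.05 pos [ 0.5225 -0.3504  0.0697] F [-0.7  0.9 -9. ] open 0.685 q6 -2.31
 shift [ 0.001 -0.032  0.265] (norm mm 40.0 )  turns(fs) [[0.011, -0.006, 0.004], [0.01, 0.018, -5.996]]
```

```bash
python3 -m handwheel '[{"travel":[0,-0.03,0.05],"dr":[0.011,-0.006,0]},{"travel":[0,0,0.1],"dr":[0,0,0]},{"travel":[0,0,0.08],"dr":[0,0,0]},{"travel":[0,0,0],"dr":[0,0,0]}]'
python3 -c "
from h import *
goto([.522,-.355,.004],np.radians(87.5))
d,i2=snap('side'); c,im=snap('scene')
m=np.zeros((400,800,3),np.uint8);m[:,:400]=cv2.resize(i2[270:380,380:490],(400,400));m[:,400:]=cv2.resize(im[140:230,120:210],(400,400));cv2.imwrite('pics/m3.png',m)"
```

```text
time_s: 25.38
eef_pos: [0.5225, -0.3524, 0.0325]
eef_rot: [-0.001, 0.019, 1.0, 0.001]
wrist_force: [-0.8, 1.9, -8.7]
opening: 0.686
t 25.3833 pos [ 0.5225 -0.3524  0.0325] F [-0.8  1.9 -8.7] open 0.686 q6 -2.31
 shift [ 0.002 -0.018  0.19 ] (norm mm 28.6 )  turns(fs) [[0.003, -0.003, 0.009], [0.005, 0.005, -5.991]]
```

View pics/m3.png

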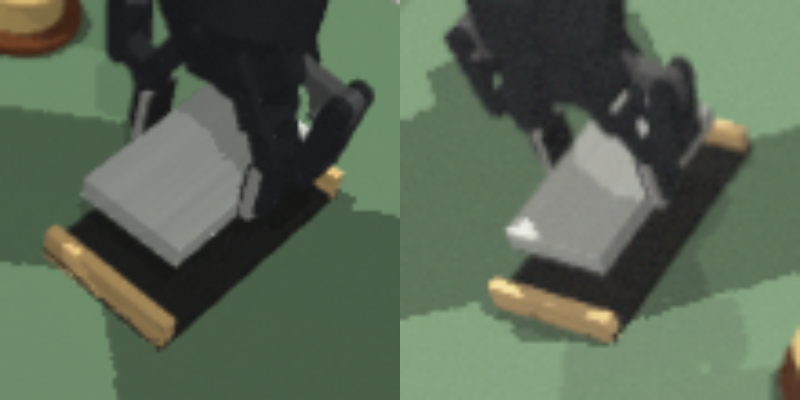

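Plate sits over the base between both cheeks. Lower to contact.

```bash
python3 -m handwheel '[{"travel":[0,-0.018,0.05],"dr":[0.003,-0.003,0.009]},{"travel":[0,0,0.06],"dr":[0,0,0]},{"travel":[0,0,0.04],"dr":[0,0,0]},{"travel":[0,0,0],"dr":[0,0,0]}]'
python3 -c "
from h import *
goto([.522,-.355,.003],np.radians(87.5))"
```

```text
time_s: 25.82
eef_pos: [0.5258, -0.3587, 0.0141]
eef_rot: [0.004, 0.022, 1.0, -0.003]
wrist_force: [0.2, 0.5, -8.8]
opening: 0.681
t 25.8167 pos [ 0.5258 -0.3587  0.0141] F [ 0.2  0.5 -8.8] open 0.681 q6 -2.31
 shift [0.027 0.024 0.074] (norm mm 12.3 )  turns(fs) [[-0.013, 0.014, -0.001], [0.023, 0.02, 5.999]]
```

```bash
python3 -m handwheel '[{"travel":[0.013,0.01,0.025],"dr":[-0.008,0.009,0]},{"travel":[0.012,0.01,0.025],"dr":[-0.005,0.005,0]},{"travel":[0,0,0.006],"dr":[0,0,0]}]'
python3 -c "
from h import *
goto([.522,-.355,.002],np.radians(87.5))"
```

```text
time_s: 26.07
eef_pos: [0.5221, -0.3557, 0.0052]
eef_rot: [-0.0, 0.022, 1.0, 0.0]
wrist_force: [-0.4, 0.1, -9.5]
opening: 0.682
t 26.0667 pos [ 0.5221 -0.3557  0.0052] F [-0.4  0.1 -9.5] open 0.682 q6 -2.31
 shift [0.001 0.004 0.021] (norm mm 3.3 )  turns(fs) [[0.001, -0.0, -0.001], [-0.0, -0.001, 5.999]]
```

```bash
python3 -m handwheel '[{"travel":[0,0,0.013],"dr":[0,0,0]},{"travel":[0,0,0.005],"dr":[0,0,0]}]'; python3 -m handwheel '[{"travel":[0,0,0.003],"dr":[0,0,0]}]'
```

```text
time_s: 26.23
eef_pos: [0.5219, -0.3555, 0.0022]
eef_rot: [-0.0, 0.022, 1.0, 0.0]
wrist_force: [-3.3, 3.3, -1.8]
opening: 0.684
time_s: 26.32
eef_pos: [0.5219, -0.3555, 0.0022]
eef_rot: [-0.0, 0.022, 1.0, 0.0]
wrist_force: [-2.4, 3.7, -1.0]
opening: 0.683
```

Weight is taken by the base. Release, rise and look.

```bash
python3 -m handwheel '[{"travel":[0,0,0],"dr":[0,0,0]},{"travel":[0,0,0],"dr":[0,0,0]},{"travel":[0,0,0],"dr":[0,0,0]},{"travel":[0,0,0],"dr":[0,0,0]}]' 1;  python3 -m handwheel '[{"travel":[0,0,-0.1],"dr":[0,0,0]},{"travel":[0,0,-0.2],"dr":[0,0,0]},{"travel":[0,0,-0.25],"dr":[0,0,0]},{"travel":[0,0,-0.25],"dr":[0,0,0]},{"travel":[0,0,-0.25],"dr":[0,0,0]},{"travel":[0.1,0,-0.2],"dr":[0,0,0]},{"travel":[0.2,0,-0.1],"dr":[0,0,0]},{"travel":[0.2,0,0],"dr":[0,0,0]},{"travel":[0.1,0,0],"dr":[0,0,0]},{"travel":[0,0,0],"dr":[0,0,0]}]'
python3 - <<'E'
from h import *
c,im=snap("wrist"); d,i2=snap("side"); e,i3=snap("scene")
m=np.zeros((600,800,3),np.uint8);m[:250,:400]=cv2.resize(im,(400,250));m[:300,400:]=cv2.resize(i2[130:370,180:500],(400,300))
m[300:600,:400]=cv2.resize(i3[150:300,130:330],(400,300));m[300:600,400:]=cv2.resize(i3[150:300,310:510],(400,300));cv2.imwrite("pics/m4.png",m)
h=cv2.cvtColor(im,cv2.COLOR_BGR2HSV);k=cv2.morphologyEx(cv2.inRange(h,(0,0,80),(180,50,255)),cv2.MORPH_OPEN,np.ones((5,5)))
for q in cv2.findContours(k,cv2.RETR_EXTERNAL,cv2.CHAIN_APPROX_NONE)[0]:
    if cv2.contourArea(q)>1500: P=np.array([plane(c,a,.020)[:2] for a in q.reshape(-1,2)],np.float32);print(cv2.boundingRect(q),cv2.minAreaRect(P))
goto([.522,-.355,.2],np.radians(87.5))
E
```

```text
time_s: 26.65
eef_pos: [0.526, -0.3595, 0.0077]
eef_rot: [0.004, 0.022, 1.0, -0.004]
wrist_force: [0.3, -0.4, -0.3]
opening: 0.998
time_s: 27.48
eef_pos: [0.435, -0.3565, 0.2368]
eef_rot: [0.011, 0.021, 1.0, -0.012]
wrist_force: [0.8, -0.4, -0.0]
opening: 1.004
(0, 242, 96, 105) ((0.5935901403427124, -0.7044413685798645), (0.09943430125713348, 0.1472046673297882), 88.34392547607422)
(307, 180, 58, 103) ((0.520046055316925, -0.3549567461013794), (0.06268741935491562, 0.123985655605793), 87.51032257080078)
(491, 56, 76, 69) ((0.3755946457386017, -0.16265302896499634), (0.06593823432922363, 0.052389565855264664), 71.05158996582031)
(0, 6, 83, 200) ((0.3918059766292572, -0.6470942497253418), (0.08482889086008072, 0.20545032620429993), 70.44062805175781)
t 27.6333 pos [ 0.4371 -0.3563  0.235 ] F [-1.1 -0.6  0.9] open 0.999 q6 -2.43
 shift [-0.56   0.037  0.245] (norm mm 91.9 )  turns(fs) [[-0.042, 0.043, 0.006], [-0.067, -0.066, -5.993]]
```

View pics/m4.png

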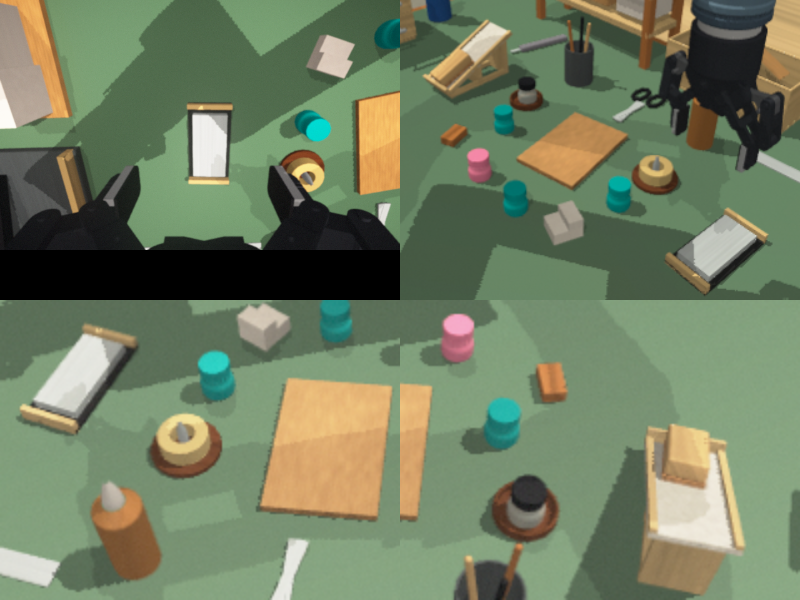

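All four things are home and the glue bottle is standing; the gripper is clear at z 0.235. Handing in.

```bash
python3 -m handwheel '[{"travel":[0,0,0],"dr":[0,0,0]},{"travel":[0,0,0],"dr":[0,0,0]}]'; python3 -c "
from bench import ctrl
print(ctrl.hand_in())"
```

```text
time_s: 27.8
eef_pos: [0.4384, -0.356, 0.2346]
eef_rot: [0.011, 0.02, 1.0, -0.011]
wrist_force: [-0.2, -0.1, 0.2]
opening: 0.997
the job is handed in; nothing more can be done
None
```

I took the pile apart from the top, letting go of each thing before lifting the next. The job was handed in at 27.8 s; no verdict was reported.

- **Jar:** upright in the coaster.
- **Tape roll:** flat down over the spindle.
- **Sanding block:** let go on the upper half of the rack, it slid down and rests flat against the stop.
- **Steel plate:** flat between the cradle's cheeks, measured at (.520, -.355) with the cradle at (.522, -.355), and about 2.5° off the x axis like the cradle.

The last pictures from all three cameras show everything in place. The glue bottle is standing, the look-alikes are untouched and the gripper is clear of everything. The largest wrist force I saw was about 21 N, when the block met the rack.

Two things went less than smoothly:

- **Jar re-gripped:** the arm drifted by up to 9 mm in some idle rows. The first grip on the jar was off-centre, so I opened, corrected and gripped again before lifting.
- **Coaster position:** my first rough scene and side estimates of the coaster differed by about 1.4 cm. The close wrist view settled it.

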